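Pack the beach crate

ROBOT

A 7-joint arm with a two-finger parallel gripper is mounted at the origin on the work surface. World frame = base frame: x ahead of the robot, y to its left, z up, the work surface at z = 0. Lengths are in mm, angles in rad, forces in N, time in s.
With the tool pointing down it reaches from about 400 to 875 mm from the base axis. Payload 6.5 kg.
Tool frame: the origin (TCP) lies between the finger pads; the fingertips stand 19 mm ahead of it and the grasp point (between the pads) is the TCP; z points along the fingers, y is the line along which they close (so a half turn about z gives the same grasp; the last joint's range is limited). The gripper opens to 88 mm and grips with 3 to 60 N. Pads are 18 mm wide; open, the fingers measure 123 mm over their backs; the gripper's body (75 mm by 187 mm) begins 45 mm behind the grasp point.
Start: joints at [1.228, 0.536, -0.004, 1.538, 0.003, 1.067, -0.071], TCP at [177.628, -625.251, 257.716] pointing down, gripper open.
Joint ranges: [-2.7, 2.7], [-0.37, 2.16], [-1.27, 1.26], [0.24, 2.4], [-1.31, 4.45], [0.19, 1.91], [-2.76, 2.76]. Speed limits (rad/s): [2.39, 2.39, 3.14, 3.14, 3.14, 3.14, 3.14].

INTERFACE

Orientations are given as a unit quaternion [w, x, y, z].
In Python, from plant import robot gives the robot as it stands.
- The arm moves only by the tool step_arm, never from a script. Its argument "targets" is text: rows parted by semicolons, each of 5 numbers parted by spaces: the closure, from -1 (fully open) to 1 (shut), then the shift along the tool's x, y, z scaled (see below), then the turn about the tool's z scaled (see below). In form: claw dx dy dz roll; .... A call has 1 to 20 rows; each row shifts and turns the commanded pose from where the row before left it, along the tool's axes as they then stand; what a row does not reach is not made up. The controller multiplies each number of a shift by 4 cm and each number of a turn by 30 degrees. A row lasts 1/10 s, in which the tool goes at most 50 mm and 8.59 degrees, less where a joint would pass 70% of its speed; a pose out of reach is approached as far as the arm can. A call with a number of a shift or a turn outside -1 to 1 is refused whole. A call with a gripper value outside its range is refused whole. The fingers move at their own pace and stop on an object; "force" is the grip in N (left out, the last holds). Time passes only in rows, so rows that do not move let the fingers close. It gives the time, the measured TCP pose, the force, the opening and the grip force at its end, in the units of the state.
- robot.get_obs(): the state, without advancing time (a new reading comes with each control period).
- robot.capture(name): name is "scene" or "top"; returns the picture (420x560x3 uint8, red, green, blue); there is no depth.
- robot.camera_info(name): a dict with "K" (3x3 intrinsics, pixels), "dist_coeffs" ([k1, k2, p1, p2, k3] as OpenCV has them; the pictures are not rectified), "T" (4x4, takes a point from camera to world coordinates). Camera axes: x right, y up, looking along -z (the intrinsics and any distortion apply to the point x, -y, -z); pixel columns grow to the right and rows downward; lengths in mm; the calibration is good to about 2 mm. A picture is of the moment at which its call begins. camera_info takes no time and is no camera call.
- robot.hand_in(): hands the job in; it is judged then, once.
The state is a dict: "time": time; "joint_pos": joint angles; "dq": joint speeds; "joint_efforts": joint torques, N m; "position": TCP position; "tcp_rot": TCP orientation; "force": force on the tool from outside, world axes, zero at the start; "wrist_torque": the same for the moment, N m; "gripper_width": opening from 0.0 (shut) to 1.0 (fully open); "finger_force": force on a finger pad.
Only numpy, scipy, OpenCV 4.12 (cv2) and the standard library are available. Lean on these libraries where they do the work, as an engineer would, in place of code of your own. Each camera call takes 0.05 s, during which the arm holds its last target. There are 200 camera calls.

TASK

The sunscreen has toppled over on the windowsill. Stand it up on the sill and let go, then pack it and the aluminium drink bottle side by side into the free end of the wooden crate next to the mask case, both upright with their bases flat on the crate floor. Set things down rather than dropping them, do not knock the bottle or the sunscreen over, keep the mask case flat in the crate, and leave the other things on the sill where they are.

Things in the scene. Friction and masses are not known exactly. Their poses are not given: they have to be found in the camera images.
- sunscreen: White pump dispenser with teal label, 0.2 kg; starts lying on its broad back, pump towards the robot's right. Origin: centre of the base; own z from base to pump, x along the width, y through the thickness (up while lying, origin 21 mm above the sill). Body 60 mm (x) by 42 mm (y), flat shoulder at z = 84 mm. Centre of mass near z = 45 mm.
- bottle: Aluminium drink bottle with blue bands, loose, standing upright, 0.2 kg. Origin: centre of its base, z up. Body 64 mm in diameter up to z = 132 mm, shoulder narrowing to a 40 mm neck at 158 mm, black screw cap 40 mm in diameter from z = 165 to 200 mm (the top).
- crate: Open pine crate, heavy, does not move. Origin: centre of its underside; long along its y, whose + end is the free one, on the robot's left. Outside 136 mm (x) by 284 mm (y) by 84 mm high; walls 9 mm, floor 10 mm thick; inside 118 mm (x) by 266 mm (y). The mask case fills the -y end.
- mask_case: Snorkel mask case, blue tub and clear lid, lying loose on the crate floor, 0.45 kg. Origin: centre of its underside, z up. 114 mm (x) by 193 mm (y) by 72 mm high, axes along the crate's; the free space begins at its +y face, 96.5 mm from its origin.
- coaster: Round bamboo coaster, 104 mm in diameter, 9 mm thick, under the tumbler. Origin: centre of its underside. Leave alone.
- tumbler: Chunky green glass tumbler, 76 mm across the rim, 95 mm high, standing on the coaster. Origin: centre of its underside. Leave alone.
- keeper: Purple silicone snorkel keeper in the shape of an eight, 74 by 38 by 9 mm, flat on the sill. Origin: centre of its underside. Leave alone.
- keys: Stainless key ring with two keys, about 85 by 40 mm, 7 mm high. Origin: centre of the ring at sill level; the keys point along its x. Leave alone.
- torch: Yellow dive torch with a black head lying on the sill, 125 mm long (x), 41 mm high. Origin: below its middle. Leave alone.
- pump (a point): Middle of the sunscreen's pump, on its axis at z = 102 mm. Collar and head form a straight round stub 30 mm in diameter from z = 84 to 120 mm (the top). The spout sticks out to 32 mm from the axis towards the sunscreen's +x, 11 mm wide, at z = 108 to 117 mm. Axes as sunscreen.
- bay (a point): On the crate floor, near the middle of its free end; axes as crate. The free space is 118 mm along x, and along y 69 to 72 mm from the mask case to the end wall, whose inner face is 35 mm from this point. Bottle and sunscreen fit side by side along x, with some 12 mm to spare, only if the sunscreen's 60 mm width lies along y.
Not all that is in view belongs to the job. What is meant by the sunscreen is not blue, purple or red, and is the smaller of those in its own colour.

How it is judged (in metres and radians):
On the way:
1. the sunscreen stands upright on the sill, let go and still (angle between sunscreen's own z axis and vertical below 0.08 rad and height (world z) of sunscreen below 0.005 m and contact force between the fingers and sunscreen below 0.05 N and linear speed of sunscreen below 0.02 m/s), for 0.2 s.
At the end, for the whole second after the job is handed in: Sunscreen and bottle both stand in the free end of the crate, bases within 4 mm of the crate floor and upright within 5 degrees, let go and at rest; the mask case still lies flat on the crate floor (angle between each of sunscreen, bottle's own z axis and vertical below 0.09 rad and z of sunscreen in the frame of crate between 0.006 and 0.014 m and x of sunscreen in the frame of crate between -0.059 and 0.059 m and y of sunscreen in the frame of crate between 0.05 and 0.133 m and z of bottle in the frame of crate between 0.006 and 0.014 m and x of bottle in the frame of crate between -0.059 and 0.059 m and y of bottle in the frame of crate between 0.05 and 0.133 m and angle between mask_case's own z axis and vertical below 0.06 rad and z of mask_case in the frame of crate between 0.006 and 0.014 m and linear speed of each of sunscreen, bottle below 0.02 m/s); the robot touches nothing.
It fails at once if the sunscreen is dropped or knocked over (moves faster than 0.6 m/s while not held) (linear speed of sunscreen above 0.6 m/s and contact force between the fingers and sunscreen below 0.05 N).
It fails at once if the bottle is dropped or knocked over (moves faster than 0.6 m/s while not held, or tips past 50 degrees) ((linear speed of bottle above 0.6 m/s and contact force between the fingers and bottle below 0.05 N) or angle between bottle's own z axis and vertical above 0.87 rad).
It fails at once if one of the other things on the sill is shifted by more than 30 mm (distance of any of tumbler, coaster, keeper, keys, torch from where it was at the start of the episode above 0.03 m).
It also fails if it takes over 72 s, if anything falls off the work surface, if the arm or the gripper's body presses on something with over 40 N, if the wrist force passes 120 N, or if a joint passes its speed limit or range.

## Working session

There is one attempt and no reset: what is moved stays moved. The work goes in short steps, Python scripts to look and compute and a tool call to move; the robot and the scene stay as the last step left them, time stands still between calls to the robot, and variables do not carry over. Pictures are saved under pics/ and viewed, at most 10 in all, crops included, and the job is handed in when it is done.

Besides the shell and the picture viewer there is one more tool, called after "Call:" in YAML: its name, and indented under it one key for each argument. step_arm: Moves the arm, as the interface text tells. Shifts and turns lie within -1 to 1; 1 stands for 4 cm of shift or 30 degrees of turn. Its arguments: {"type":"object","properties":{"targets":{"type":"string"},"force":{"type":"number"}},"required":["targets"]}

```bash
mkdir -p pics
cat > h.py <<'E'
import numpy as np, cv2
from plant import robot
def cam(n):
    c=robot.camera_info(n); return np.array(c["K"],float),np.array(c["dist_coeffs"],float),np.array(c["T"],float)
def ray(n,u,v,z):
    K,d,T=cam(n); p=cv2.undistortPoints(np.array([[[u,v]]],float),K,d)[0,0]
    r=T[:3,:3]@np.array([p[0],-p[1],-1]); o=T[:3,3]; return o+r*(z-o[2])/r[2]
def proj(n,P):
    K,d,T=cam(n); P=np.atleast_2d(P).astype(float); q=(P-T[:3,3])@T[:3,:3]; q=q*[1,-1,-1]
    return cv2.projectPoints(q.reshape(-1,1,3),np.zeros(3),np.zeros(3),K,d)[0][:,0]
def snap(n,f):
    im=robot.capture(n); cv2.imwrite("pics/"+f,im[:,:,::-1]); return im
E
python3 - <<'E'
from h import *
for n in("scene","top"):
    snap(n,n+"0.png"); K,d,T=cam(n); print(n,K.round(1).tolist(),d,T.round(2).tolist())
a=cv2.imread("pics/top0.png"); cv2.imwrite("pics/top0b.png",cv2.resize(a,(800,600),interpolation=cv2.INTER_CUBIC))
a=cv2.imread("pics/scene0.png"); cv2.imwrite("pics/scene0b.png",cv2.resize(a,(800,600),interpolation=cv2.INTER_CUBIC))
print(robot.get_obs())
E
```

```text
scene [[397.1, 0.0, 278.3], [0.0, 397.1, 212.6], [0.0, 0.0, 1.0]] [-0.02941678  0.          0.          0.          0.        ] [[-0.38, -0.8, 0.47, 991.34], [0.93, -0.33, 0.19, 334.25], [0.01, 0.51, 0.86, 950.94], [0.0, 0.0, 0.0, 1.0]]
top [[520.9, 0.0, 282.2], [0.0, 520.9, 205.1], [0.0, 0.0, 1.0]] [-0.01167313  0.          0.          0.          0.        ] [[-0.04, 0.97, -0.22, 218.9], [-1.0, -0.04, 0.02, 153.55], [0.01, 0.22, 0.97, 1267.38], [0.0, 0.0, 0.0, 1.0]]
{'time': 0.1, 'joint_pos': array([ 1.22778659,  0.53708516, -0.00440187,  1.53872624,  0.00259411,
        1.06729071, -0.07122883]), 'dq': array([-0.00043475, -0.00223405,  0.00025346, -0.00305906,  0.00099154,
        0.00097283, -0.00091396]), 'joint_efforts': array([ 3.48498885e-03, -5.72079921e+01,  9.94520634e-01, -2.52228355e+01,
       -5.61239279e-02,  1.34841196e-02,  4.33640196e-05]), 'position': array([ 177.47213851, -624.78345199,  256.94915802]), 'tcp_rot': array([-7.33549451e-04,  9.90436471e-01,  1.37967499e-01, -1.65346655e-04]), 'force': array([-0.42930473,  0.32508082,  0.26485426]), 'wrist_torque': array([ 0.01261098, -0.00067309,  0.02098981]), 'finger_force': 0.0, 'gripper_width': 0.9992650147965755}
```

View pics/top0b.png

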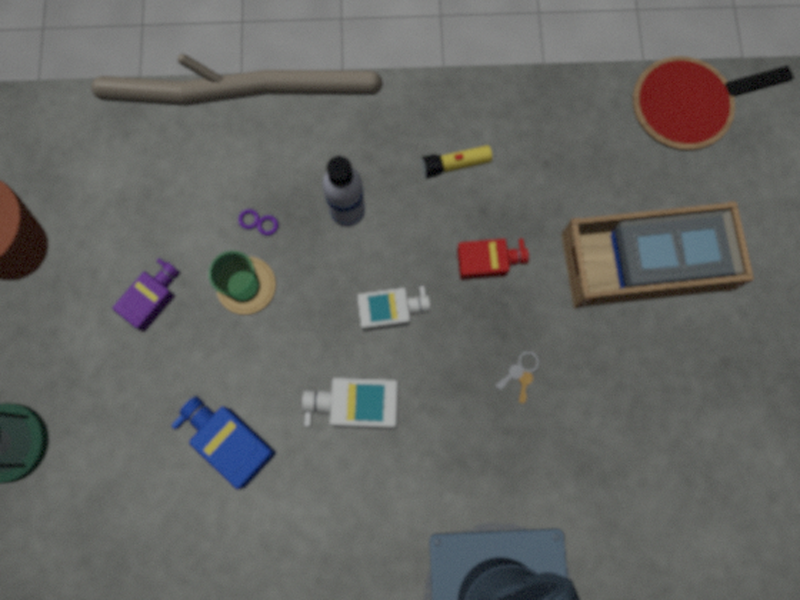

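View pics/scene0b.png

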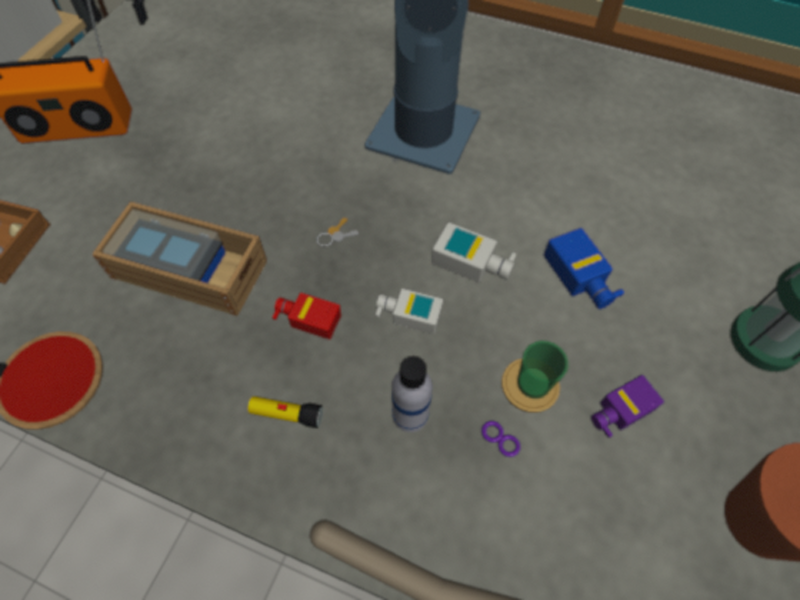

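The bottles lying down that could be the sunscreen, with pixels in the 800-wide top view: small white/teal (384,308), large white/teal (364,403), red (485,258), purple (145,297) and blue (232,445). The description says not blue, purple or red and the smaller of its colour, so I choose the small white one at (384,308), whose pump points right. The bottle's cap is at (340,170) and the crate's free end is at (600,260).

Run:
```python
from h import *
a=cv2.imread("pics/top0.png")
A=cv2.resize(a[195:235,245:305],None,fx=6.5,fy=6.5,interpolation=cv2.INTER_CUBIC)   # sunscreen 390x260
B=cv2.resize(a[105:165,220:265],None,fx=4.3,fy=4.3,interpolation=cv2.INTER_CUBIC)   # bottle
C=cv2.resize(a[135:220,390:530],None,fx=5,fy=3.8,interpolation=cv2.INTER_CUBIC)
can=np.zeros((600,800,3),np.uint8); can[:260,:390]=A; can[:B.shape[0],400:400+B.shape[1]]=B; can[270:270+C.shape[0],:C.shape[1]]=C
cv2.imwrite("pics/crop1.png",can)
```

```text
(no output)
```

View pics/crop1.png

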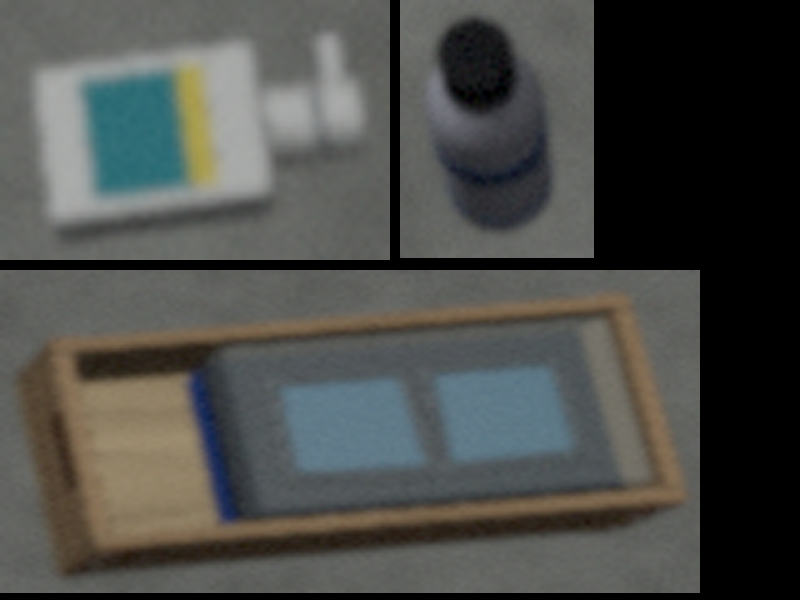

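```bash
cat > fit.py <<'E'
from h import *
from scipy.optimize import least_squares
def fit(n,loc,px,p0):
    loc=np.array(loc,float); px=np.array(px,float)
    def w(p): 
        c,s=np.cos(p[2]),np.sin(p[2]); return np.c_[loc[:,0]*c-loc[:,1]*s+p[0],loc[:,0]*s+loc[:,1]*c+p[1],loc[:,2]]
    r=least_squares(lambda p:(proj(n,w(p))-px).ravel()*[1]*1,p0,x_scale=[100,100,1]); return r.x,(proj(n,w(r.x))-px).round(1)
E
python3 - <<'E'
from fit import *
def un(pts,ox,oy,fx,fy,cx=0,cy=0): p=np.array(pts,float); return np.c_[(p[:,0]-cx+.5)/fx-.5+ox,(p[:,1]-cy+.5)/fy-.5+oy]
# lying sunscreen; local frame: X=width, Y=-own z(base at 0), Z up ; world approx X=+x, Y=+y
px=un([(38,68),(250,42),(272,190),(52,213)],245,195,6.5,6.5)
print("sun",*fit("top",[(30,0,42),(30,-84,42),(-30,-84,42),(-30,0,42)],px,[500,50,0]))
px=un([(55,342),(630,296),(685,500),(95,552)],390,135,5,3.8,0,270)
print("crate",*fit("top",[(68,142,84),(68,-142,84),(-68,-142,84),(-68,142,84)],px,[500,-300,0]))
c=un([(476,57),(501,175)],220,105,4.3,4.3,400,0)
print("bottle",ray("top",*c[0],200),ray("top",*c[1],0))
E
```

```text
sun [4.76741372e+02 2.10921725e+02 7.97234266e-02] [[-1.  -0.9]
 [ 0.9 -0.9]
 [ 0.6  0.6]
 [-0.5  1.1]]
crate [ 5.49801214e+02 -2.96866212e+02  7.07949006e-02] [[-1.1 -0.2]
 [-0.2 -0.1]
 [ 1.   0.5]
 [ 0.3 -0.3]]
bottle [664.31245192 227.13594074 200.        ] [672.04554981 227.56589026   0.        ]
```

Call:
step_arm:
  targets: "-1 0 0 0 -0.263; -1 0 0 0 -0.263; -1 0 0 0 -0.263; -1 0 0 0 -0.263; -1 0 0 0 -0.263; -1 0 0 0 -0.263; -1 0 0 0 -0.263; -1 0 0 0 -0.263; -1 0 0 0 -0.263; -1 0 0 0 -0.263; -1 0 0 0 0; -1 0 0 0 0"
  force: 4

```text
time: 1.3
position: [177.5, -625.1, 257.3]
tcp_rot: [-0.0, 0.679, 0.735, 0.0]
force: [0.2, -1.0, -0.2]
gripper_width: 0.995
finger_force: 0.0
```

Call:
step_arm:
  targets: "-1 0.9 0.7 0 0; -1 0.97 0.7 0 0; -1 0.97 0.7 0 0; -1 0.97 0.7 0 0; -1 0.97 0.7 0 0; -1 0.97 0.7 0 0; -1 0.97 0.7 0 0; -1 0.97 0.7 0 0; -1 0.97 0.7 0 0; -1 0.97 0.7 0 0; -1 0.97 0.7 0 0; -1 0.97 0.7 0 0; -1 0.97 0.7 0 0; -1 0.97 0 0.4 0; -1 0.97 0 0.4 0; -1 0.97 0 0.4 0; -1 0.97 0 0.4 0; -1 0.97 0 0.4 0; -1 0.97 0 0 0; -1 0 0 0 0"

```text
time: 3.3
position: [478.2, 143.1, 177.8]
tcp_rot: [-0.001, 0.675, 0.738, 0.001]
force: [-0.5, -0.3, 0.3]
gripper_width: 1.003
finger_force: 0.0
```

```bash
cat > st.py <<'E'
from h import *
from scipy.spatial.transform import Rotation as R
def st(tgt=None):
    o=robot.get_obs(); q=o["tcp_rot"]; r=R.from_quat([q[1],q[2],q[3],q[0]]).as_matrix()
    print("t",o["time"],"pos",o["position"].round(1),"yaw_y",np.degrees(np.arctan2(r[1,1],r[0,1])).round(2),"z",r[:,2].round(3),"j",np.round(o["joint_pos"],2),"w",round(o["gripper_width"]*88,1),"ff",round(o["finger_force"],2),"F",o["force"].round(1))
    if tgt is not None: print("tool units",((np.array(tgt)-o["position"])@r/40).round(3))
    return o,r
E
python3 -c "
from st import *
st([482.7,139.2,120])"
```

```text
t 3.3 pos [478.2 143.1 177.8] yaw_y 5.06 z [-0.     0.004 -1.   ] j [ 0.1   0.46 -0.6   1.97  0.35  0.81 -0.61] w 88.2 ff 0.0 F [-0.5 -0.3  0.3]
tool units [-0.113  0.103  1.445]
```

Call:
step_arm:
  targets: "-1 -0.11 0.1 0.8 0; -1 0 0 0.8 0; -1 0 0 0.8 0; -1 0 0 0.5 0; -1 0 0 0.26 0; -1 0 0 0 0; -1 0 0 0 0"

```text
time: 4.0
position: [484.4, 132.8, 52.0]
tcp_rot: [0.0, 0.678, 0.736, 0.0]
force: [0.4, -0.4, 0.6]
gripper_width: 1.001
finger_force: 0.0
```

Run:
```python
from st import *
st([482.7,139.2,51])
a=snap("scene","s1.png")[:,:,::-1]; b=snap("top","t1.png")[:,:,::-1]
s=cv2.resize(a[150:290,220:350],(390,420),interpolation=cv2.INTER_CUBIC); t=cv2.resize(b[160:260,210:310],(400,400),interpolation=cv2.INTER_CUBIC)
c=np.zeros((420,800,3),np.uint8); c[:,:390]=s; c[:400,400:]=t; cv2.imwrite("pics/c2.png",c)
```

```text
t 4.0 pos [484.4 132.8  52. ] yaw_y 4.7 z [ 0.001  0.    -1.   ] j [ 0.    0.67 -0.45  2.02  0.54  0.57 -0.75] w 88.0 ff 0.0 F [ 0.4 -0.4  0.6]
tool units [ 0.163 -0.029  0.026]
```

View pics/c2.png

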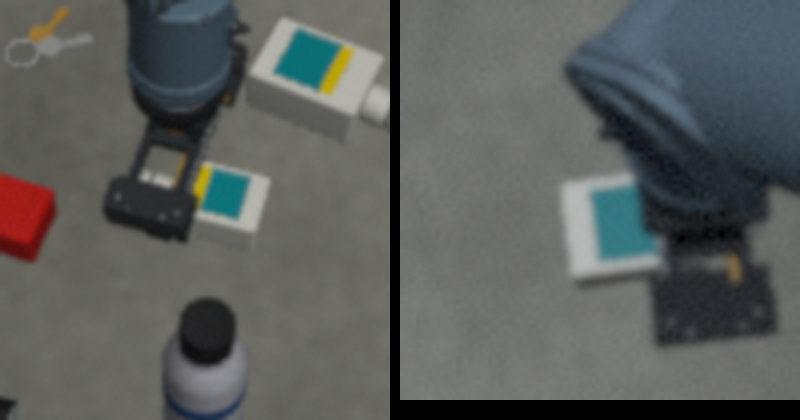

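The crops show the gripper straddling the shoulder end of the small white sunscreen, with the body and label free at crop (235,195) left and (610,230) right. It sits about 6 mm too far towards the pump, so I correct that and then close gently.

Call:
step_arm:
  targets: "-1 0.16 -0.03 0.03 0; -1 0 0 0 0; -0.3 0 0 0 0; 0 0 0 0 0; 0.3 0 0 0 0; 0.6 0 0 0 0; 1 0 0 0 0; 1 0 0 0 0; 1 0 0 0 0; 1 0 0 0 0"
  force: 4

```text
time: 5.1
position: [482.1, 138.9, 50.1]
tcp_rot: [0.0, 0.677, 0.736, -0.0]
force: [0.0, -0.9, 0.3]
gripper_width: 0.678
finger_force: 4.0
```

```bash
python3 -c "
from st import *
st([482.7,139.2,51])"
```

```text
t 5.1 pos [482.1 138.9  50.1] yaw_y 4.75 z [ 0. -0. -1.] j [-0.01  0.68 -0.45  2.02  0.54  0.56 -0.76] w 59.7 ff 3.99 F [ 0.  -0.9  0.3]
tool units [ 0.005  0.015 -0.022]
```

Call:
step_arm:
  targets: "1 0.045 0 -0.075 0; 1 0.045 0 -0.075 0; 1 0.05 0 -0.075 0; 1 0.05 0 -0.075 0; 1 0.06 0 -0.065 0; 1 0.06 0 -0.065 0; 1 0.06 0 -0.065 0; 1 0.06 0 -0.065 0; 1 0.068 0 -0.055 0; 1 0.068 0 -0.055 0; 1 0.07 0 -0.055 0; 1 0.07 0 -0.053 0; 1 0 0 0 0; 1 0 0 0 0"

```text
time: 6.5
position: [479.7, 167.5, 81.3]
tcp_rot: [-0.0, 0.677, 0.736, 0.0]
force: [0.2, 0.4, -1.1]
gripper_width: 0.681
finger_force: 4.0
```

Run:
```python
from st import *
st()
a=snap("scene","s3.png")[:,:,::-1]
cv2.imwrite("pics/c3.png",cv2.resize(a[150:250,240:350],(770,600)[::1],interpolation=cv2.INTER_CUBIC))
```

```text
t 6.5 pos [479.7 167.5  81.3] yaw_y 4.78 z [ 0.  0. -1.] j [-0.04  0.63 -0.49  2.    0.49  0.63 -0.77] w 60.0 ff 4.0 F [ 0.2  0.4 -1.1]
```

View pics/c3.png

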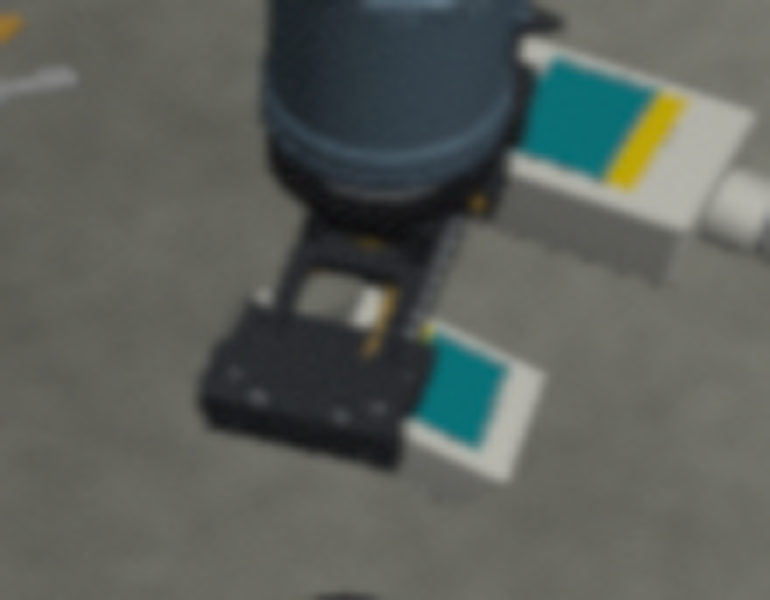

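The label face tilts up towards the pump and the base at crop (510,480) stays on the sill, so the bottle is pivoting in the grip. I continue the arc to about 70°.

Call:
step_arm:
  targets: "1 0.078 0 -0.041 0; 1 0.078 0 -0.041 0; 1 0.078 0 -0.041 0; 1 0.078 0 -0.041 0; 1 0.084 0 -0.028 0; 1 0.084 0 -0.028 0; 1 0.084 0 -0.028 0; 1 0.084 0 -0.028 0; 1 0.087 0 -0.012 0; 1 0.087 0 -0.012 0; 1 0.087 0 -0.012 0; 1 0.087 0 -0.012 0; 1 0.088 0 0.003 0; 1 0.088 0 0.003 0; 1 0.088 0 0.003 0; 1 0.088 0 0.003 0; 1 0 0 0 0; 1 0 0 0 0"

```text
time: 8.35
position: [475.2, 220.9, 93.7]
tcp_rot: [0.0, 0.677, 0.736, -0.0]
force: [0.4, 0.6, -1.8]
gripper_width: 0.683
finger_force: 4.0
```

Run:
```python
from st import *
st()
a=snap("scene","s4.png")[:,:,::-1]; b=snap("top","t4.png")[:,:,::-1]
s=cv2.resize(a[150:250,250:350],(400,400),interpolation=cv2.INTER_CUBIC); t=cv2.resize(b[160:260,210:310],(400,400),interpolation=cv2.INTER_CUBIC)
cv2.imwrite("pics/c4.png",np.hstack([s,t]))
```

```text
t 8.35 pos [475.2 220.9  93.7] yaw_y 4.77 z [-0. -0. -1.] j [-0.13  0.63 -0.51  1.95  0.47  0.68 -0.85] w 60.1 ff 4.0 F [ 0.4  0.6 -1.8]
```

View pics/c4.png

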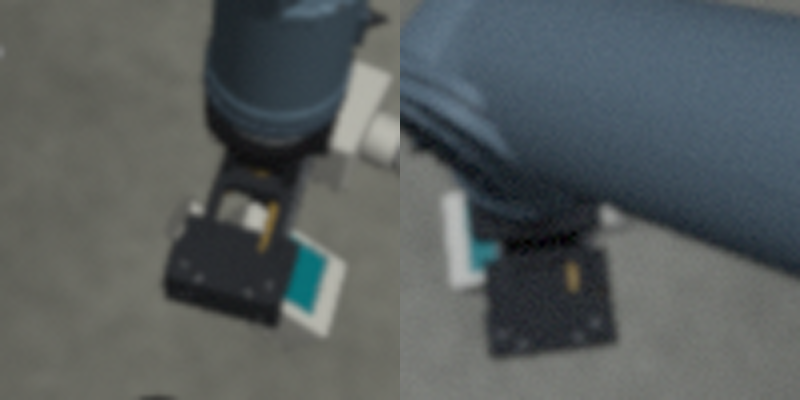

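The base has swung to only about 40° and now hangs just clear: the wrist carries 1.8 N, the full weight. I lower it to touch with a lighter grip, then pivot against floor friction.

Call:
step_arm:
  targets: "1 0 0 0.05 0; 1 0 0 0.05 0; 1 0 0 0.05 0; 1 0 0 0 0; 1 0 0 0 0"
  force: 3

```text
time: 8.95
position: [475.4, 220.8, 87.8]
tcp_rot: [0.0, 0.677, 0.736, 0.0]
force: [0.0, -1.9, 2.0]
gripper_width: 0.678
finger_force: 3.0
```

Call:
step_arm:
  targets: "1 0 0 0.04 0; 1 0 0 0.04 0; 1 0 0 0 0; 1 0 0 0 0"

```text
time: 9.35
position: [475.3, 221.0, 84.4]
tcp_rot: [-0.0, 0.677, 0.736, 0.0]
force: [0.9, -2.0, 1.7]
gripper_width: 0.682
finger_force: 3.0
```

Call:
step_arm:
  targets: "1 0.063 0 -0.018 0; 1 0.063 0 -0.018 0; 1 0.063 0 -0.018 0; 1 0 0 0 0"

```text
time: 9.75
position: [474.6, 229.4, 86.9]
tcp_rot: [-0.0, 0.677, 0.736, 0.0]
force: [0.4, -0.9, 2.4]
gripper_width: 0.676
finger_force: 3.0
```

Call:
step_arm:
  targets: "1 0.063 0 -0.018 0; 1 0.063 0 -0.018 0; 1 0.063 0 -0.018 0; 1 0 0 0 0"

```text
time: 10.15
position: [473.7, 236.7, 88.8]
tcp_rot: [-0.0, 0.677, 0.736, 0.0]
force: [0.6, 0.8, -0.6]
gripper_width: 0.679
finger_force: 3.0
```

Run:
```python
from st import *
st()
a=snap("scene","s5.png")[:,:,::-1]; b=snap("top","t5.png")[:,:,::-1]
s=cv2.resize(a[180:240,280:340],(400,400),interpolation=cv2.INTER_CUBIC); t=cv2.resize(b[190:250,210:270],(400,400),interpolation=cv2.INTER_CUBIC)
cv2.imwrite("pics/c5.png",np.hstack([s,t]))
```

```text
t 10.15 pos [473.7 236.7  88.8] yaw_y 4.8 z [-0.     0.001 -1.   ] j [-0.16  0.64 -0.5   1.94  0.48  0.68 -0.88] w 59.8 ff 3.0 F [ 0.6  0.8 -0.6]
```

View pics/c5.png

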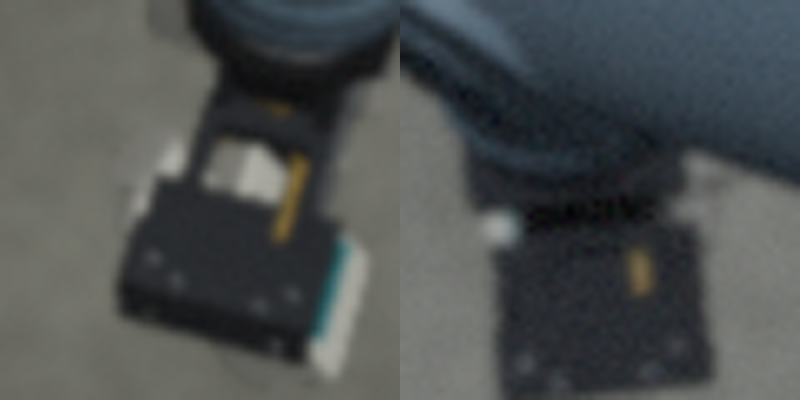

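```bash
cat > th.py <<'E'
from st import *
def tab(pos,dz,rng):
    ty=np.array([.083,.0,0]);ex=np.array([.9965,.083,0]);ey=np.array([-.083,.9965,0])
    for th in rng:
        t=np.radians(th); a=72*np.cos(t)+5.5*np.sin(t); w=-72*np.sin(t)+5.5*np.cos(t)
        g=np.array(pos)-[0,0,dz]; P=[g+ex*s*30+ey*a+[0,0,w] for s in(1,-1)]
        print(th,proj("scene",P).round(1).tolist(), (P[0][2]-42*np.cos(t)).round(1))
E
python3 -c "
from th import *
print('old');tab([475.2,220.9,93.7],14.5,[20,30,40,50,60])
print('new');tab([473.7,236.7,88.8],14.5,[30,40,50,60,70])"
```

```text
old
20 [[334.7, 232.1], [340.0, 212.7]] 20.3
30 [[332.4, 233.7], [337.8, 214.5]] 11.6
40 [[329.5, 235.0], [334.9, 216.0]] 5.0
50 [[326.1, 235.9], [331.5, 216.9]] 0.6
60 [[322.1, 236.3], [327.6, 217.5]] -1.4
new
30 [[338.2, 236.2], [343.4, 217.0]] 6.7
40 [[335.3, 237.5], [340.4, 218.4]] 0.1
50 [[331.7, 238.3], [337.0, 219.3]] -4.3
60 [[327.8, 238.7], [333.1, 219.9]] -6.3
70 [[323.5, 238.6], [328.9, 219.9]] -5.8
```

Fitting the base corners at crop (320,375) and (370,250) gives about 57° of tilt, with the body slipped about 6 mm in the grip. It is rotating now, so I continue.

Call:
step_arm:
  targets: "1 0.078 0 0 0; 1 0.078 0 0 0; 1 0.078 0 0 0; 1 0.078 0 0.003 0; 1 0.081 0 0.011 0; 1 0.081 0 0.011 0; 1 0.081 0 0.011 0; 1 0.081 0 0.011 0; 1 0 0 0 0"

```text
time: 11.15
position: [471.8, 262.0, 86.8]
tcp_rot: [-0.0, 0.677, 0.736, 0.0]
force: [-1.0, 0.3, 1.8]
gripper_width: 0.677
finger_force: 3.0
```

Call:
step_arm:
  targets: "1 0.073 0 0.023 0; 1 0.073 0 0.023 0; 1 0.073 0 0.023 0; 1 0.073 0 0.023 0; 1 0 0 0 0; 1 0 0 0 0"

```text
time: 11.75
position: [470.8, 273.2, 83.2]
tcp_rot: [-0.0, 0.677, 0.736, 0.0]
force: [-0.6, 1.7, 2.2]
gripper_width: 0.68
finger_force: 3.0
```

Run:
```python
from st import *
st()
a=snap("scene","s6.png")[:,:,::-1]; b=snap("top","t6.png")[:,:,::-1]
s=cv2.resize(a[160:240,270:350],(400,400),interpolation=cv2.INTER_CUBIC); t=cv2.resize(b[170:250,190:270],(400,400),interpolation=cv2.INTER_CUBIC)
cv2.imwrite("pics/c6.png",np.hstack([s,t]))
```

```text
t 11.75 pos [470.8 273.2  83.2] yaw_y 4.77 z [-0.  0. -1.] j [-0.23  0.67 -0.49  1.9   0.48  0.69 -0.93] w 59.9 ff 3.0 F [-0.6  1.7  2.2]
```

View pics/c6.png

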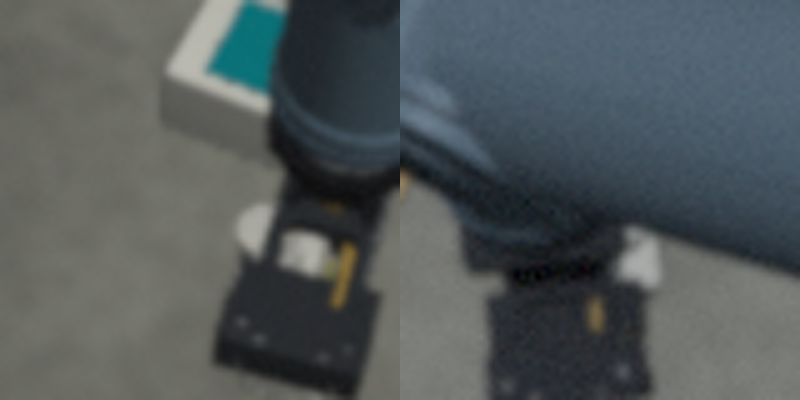

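Run:
```python
from st import *
ex=np.array([.9965,.083,0]);ey=np.array([-.083,.9965,0])
g=np.array([470.8,273.2,83.2-14.5])
print('tcp',proj("scene",g+[0,0,14.5]),proj("top",g+[0,0,14.5]))
# for theta, grip at bottle (y=yg,z=zg)
for th in(75,82,90):
  t=np.radians(th); bz=-ey*np.cos(t)+[0,0,np.sin(t)]; by=ey*np.sin(t)+[0,0,np.cos(t)]
  for yg,zg in((12,67),):
    f=lambda x,y,z:g+ex*x+by*(y-yg)+bz*(z-zg)
    for nm,p in(("pumptop",(0,0,120)),("spout",(32,0,112)),("sh+x-y",(30,-21,84)),("sh-x-y",(-30,-21,84)),("bedge+x",(30,-21,0)),("bedge-x",(-30,-21,0))):
      P=f(*p); print(th,nm,P.round(),proj("scene",P).round(1)[0],proj("top",P).round(1)[0])
```

```text
tcp [[332.08709198 215.91486258]] [[223.04863465 216.14432822]]
75 pumptop [473. 248. 117.] [323.8 206.4] [232.7 211.8]
75 spout [505. 253. 109.] [321.1 218.9] [230.6 199. ]
75 sh+x-y [504. 240.  77.] [315.  223.3] [237.5 202.5]
75 sh-x-y [444. 235.  77.] [320.9 204. ] [240.2 227.4]
75 bedge+x [502. 261.  -5.] [320.2 240.1] [231.3 211. ]
75 bedge-x [442. 256.  -5.] [325.6 221.6] [233.8 234.5]
82 pumptop [472. 254. 120.] [326.3 206.4] [229.9 211.8]
82 spout [504. 258. 112.] [323.2 218.9] [228.3 199. ]
82 sh+x-y [504. 241.  81.] [315.6 222.5] [236.8 202.1]
82 sh-x-y [444. 236.  81.] [321.5 203.2] [239.5 227.1]
82 bedge+x [503. 252.  -2.] [317.1 238.8] [234.8 210.3]
82 bedge-x [443. 247.  -2.] [322.6 220.3] [237.3 233.9]
90 pumptop [472. 261. 122.] [329.2 206.7] [226.6 212. ]
90 spout [504. 264. 114.] [325.7 219.2] [225.5 199.1]
90 sh+x-y [503. 243.  86.] [316.6 221.8] [235.8 201.7]
90 sh-x-y [444. 238.  86.] [322.5 202.5] [238.5 226.9]
90 bedge+x [503. 243.   2.] [313.8 237.2] [238.5 209.5]
90 bedge-x [444. 238.   2.] [319.4 218.7] [241.  233.2]
```

Run:
```python
import cv2
a=cv2.imread("pics/t6.png").max(2); print("top cols 230-249"); 
for r in range(210,242): print(r,*a[r,230:250])
b=cv2.imread("pics/s6.png").max(2); print("scene cols 308-342")
for r in range(196,222): print(r,*b[r,308:342])
```

```text
top cols 230-249
210 57 60 57 61 64 61 64 66 66 69 66 71 74 75 73 74 77 79 81 81
211 55 50 55 52 59 58 60 63 63 61 65 69 69 70 69 74 67 74 73 74
212 43 49 47 51 50 54 56 55 57 59 61 64 64 67 69 66 67 68 70 73
213 39 42 43 45 51 50 52 50 60 54 58 60 58 57 63 63 66 69 72 70
214 37 40 40 42 47 54 60 56 56 53 52 53 55 57 55 55 62 61 66 63
215 40 46 48 48 64 81 93 88 75 61 55 48 47 49 55 53 56 56 60 60
216 42 45 49 52 70 103 122 118 108 94 81 67 57 52 50 48 50 52 55 55
217 49 48 51 50 70 101 127 129 126 124 119 95 82 71 67 56 53 46 48 54
218 49 50 51 51 61 89 114 121 137 147 142 122 100 94 87 83 74 66 56 54
219 42 50 47 47 62 93 116 135 154 161 156 132 108 106 110 102 97 91 84 72
220 40 38 49 56 86 118 136 152 164 166 159 139 115 111 113 113 110 108 103 98
221 35 37 50 74 114 141 159 166 169 168 160 140 115 113 112 116 116 114 111 112
222 32 48 65 91 129 156 167 170 171 168 159 144 120 111 112 111 112 116 117 114
223 26 48 72 94 133 158 167 169 169 169 163 147 125 110 111 114 114 114 115 114
224 32 54 72 98 129 148 155 162 166 169 164 150 125 114 111 112 114 114 115 114
225 43 50 64 90 10
[... 3749 characters left out ...]
98 118 109 69 50
216 113 111 110 109 108 109 106 104 89 63 50 47 47 45 46 46 47 47 46 49 48 47 48 51 51 51 52 58 66 95 118 93 55 50
217 113 113 111 110 109 108 103 93 77 55 47 47 46 48 46 46 47 46 47 45 47 46 47 48 50 48 46 48 65 100 118 85 50 49
218 112 114 113 111 110 107 101 83 62 50 47 47 47 47 47 46 47 47 47 46 47 45 49 47 47 46 47 48 77 109 111 73 46 48
219 112 113 112 111 110 107 95 72 52 48 46 48 48 47 47 47 47 47 46 46 46 48 46 46 47 47 47 52 84 114 104 65 46 47
220 111 111 111 110 109 103 86 58 47 47 46 48 47 47 47 47 47 48 48 47 47 46 46 48 48 48 46 57 87 111 88 54 45 44
221 109 110 109 109 107 101 81 56 48 47 46 47 49 47 47 48 46 47 46 46 48 47 49 48 46 46 46 49 67 81 63 46 46 44
```

Call:
step_arm:
  targets: "1 0.075 0 0.005 0; 1 0.075 0 0.005 0; 1 0.075 0 0.005 0; 1 0.075 0 0.005 0; 1 0 0 0 0; 1 0 0 0 0"

```text
time: 12.45
position: [469.7, 285.0, 82.3]
tcp_rot: [-0.0, 0.677, 0.736, -0.0]
force: [0.8, -0.2, -2.5]
gripper_width: 0.682
finger_force: 3.0
```

Run:
```python
from st import *
o,_=st(); p=o["position"]
for z in(84,):
  q=p+[-27,-33,0]; q[2]=z; print(proj("top",q),proj("scene",q), proj("top",p),proj("scene",p))
a=snap("top","t7.png").max(2); b=snap("scene","s7.png").max(2)
c=int(proj("top",p)[0,0])
print(c)
for r in range(212,234,2): print(r,*a[r,c+6:c+28])
c=int(proj("scene",p)[0,0]); print(c)
for r in range(198,250,2): print(r,*b[r,c-22:c+14])
```

```text
t 12.45 pos [469.7 285.   82.3] yaw_y 4.77 z [-0. -0. -1.] j [-0.25  0.68 -0.49  1.89  0.48  0.69 -0.95] w 60.0 ff 3.0 F [ 0.8 -0.2 -2.5]
[[232.36724177 227.64043907]] [[327.74409046 204.31790371]] [[217.99236837 216.87844684]] [[336.62735311 217.29037308]]
217
212 52 52 50 54 52 57 60 60 62 59 64 65 65 69 70 69 70 73 72 76 75 76
214 37 41 30 38 40 47 45 51 57 54 55 54 56 56 59 67 62 62 60 68 69 71
216 35 38 49 44 46 50 76 97 94 75 66 65 56 52 51 52 53 51 59 56 58 59
218 46 49 47 50 47 59 83 107 115 120 134 139 121 95 79 68 64 61 53 53 51 47
220 52 51 47 48 49 56 80 103 134 154 166 169 155 128 112 104 107 102 97 87 79 72
222 31 31 35 49 64 92 129 158 169 173 174 173 159 134 112 111 112 113 111 112 110 108
224 16 29 47 65 83 105 139 161 172 173 173 170 160 138 113 111 115 115 110 110 113 113
226 32 33 39 50 62 80 97 114 127 141 158 160 152 135 117 109 113 112 113 114 111 112
228 51 45 48 46 46 52 53 51 61 75 95 108 106 103 106 108 109 112 114 114 111 116
230 82 64 49 45 43 46 49 48 41 50 51 72 89 101 111 112 111 114 114 116 118 114
232 99 82 58 47 40 43 48 52 51 47 57 84 104 109 116 1
[... 2647 characters left out ...]
6 107 106 104 102 103 103 103 104 105 105 107 109 104 101 103 107 109 97 83 75 67 62 48 37 35 46 75 100 108 110
242 107 108 107 108 107 110 108 108 108 107 107 106 108 108 110 110 111 108 107 107 106 108 109 107 107 108 108 105 101 97 97 99 105 109 110 112
244 107 106 107 106 107 107 109 109 110 110 109 108 108 109 109 110 110 110 110 108 107 108 107 108 109 109 110 111 110 110 109 109 110 111 112 113
246 106 106 105 105 106 106 108 109 111 110 109 109 108 108 110 111 111 112 112 111 110 108 108 108 108 109 111 111 111 111 110 111 111 113 114 115
248 105 105 105 104 105 106 107 107 108 108 108 108 109 109 110 112 114 113 112 112 110 110 108 107 108 109 111 110 111 113 113 114 114 115 115 114
```

Run:
```python
from h import *
from scipy.optimize import least_squares
for t,s in(((236.5,227),(322,202)),((236.5,226),(322,205)),((236,228),(323.5,201.5))):
  f=lambda P:np.r_[proj("top",P)[0]-t,proj("scene",P)[0]-s]
  r=least_squares(f,[445,245,84],x_scale=100); print(r.x.round(1),r.fun.round(1))
```

```text
[443.6 239.7  88.2] [ 1.1 -0.3  1.2  0.2]
[447.3 240.9  80.1] [ 0.8 -0.2  0.9  0.1]
[441.1 241.7  88.4] [ 0.7 -0.2  0.8  0.1]
```

Triangulating the shoulder corner gives about 70–75° of tilt, with the base a few mm clear. The base edge has now passed under the grip, so pressing down turns it upright.

Call:
step_arm:
  targets: "1 0.03 0 0.03 0; 1 0.03 0 0.03 0; 1 0 0 0 0; 1 0 0 0 0"

```text
time: 12.95
position: [469.8, 288.2, 80.4]
tcp_rot: [-0.0, 0.677, 0.736, 0.001]
force: [-2.1, 1.8, 2.5]
gripper_width: 0.686
finger_force: 3.0
```

Call:
step_arm:
  targets: "1 0.05 0 0.02 0; 1 0.05 0 0.02 0; 1 0 0 0 0; 1 0 0 0 0"

```text
time: 13.35
position: [469.4, 291.6, 78.4]
tcp_rot: [-0.0, 0.677, 0.736, 0.0]
force: [-0.0, 1.4, 2.7]
gripper_width: 0.68
finger_force: 3.0
```

Run:
```python
from st import *
o,_=st(); p=o["position"]
a=snap("top","t8.png").max(2); b=snap("scene","s8.png").max(2)
t=proj("top",p)[0]; s=proj("scene",p)[0]; print(t,s)
c=int(t[0])
for r in range(214,234,2): print(r,c+6,*a[r,c+6:c+28])
c=int(s[0])
for r in range(198,216,2): print(r,c-22,*b[r,c-22:c+14])
```

```text
t 13.35 pos [469.4 291.6  78.4] yaw_y 4.77 z [ 0.  0. -1.] j [-0.27  0.69 -0.49  1.88  0.49  0.69 -0.96] w 59.9 ff 3.0 F [-0.   1.4  2.7]
[215.37882662 217.42713984] [338.9071781  218.82168103]
214 221 39 42 45 45 45 47 53 52 52 54 56 60 60 59 60 64 64 63 71 68 70 73
216 221 32 42 43 42 45 46 50 56 60 62 57 52 54 50 55 52 57 57 57 57 60 59
218 221 42 49 46 50 51 60 78 104 129 143 129 103 75 64 57 51 50 50 49 50 52 52
220 221 51 47 49 48 57 79 113 147 168 175 164 138 108 98 99 97 95 82 82 74 69 63
222 221 41 33 41 57 92 133 162 175 179 178 169 143 118 113 112 114 113 111 111 109 104 103
224 221 30 40 53 73 109 148 170 180 182 180 171 153 126 116 114 115 114 112 113 114 116 114
226 221 37 40 51 65 93 118 141 150 158 169 168 153 123 111 112 114 114 113 116 114 117 109
228 221 48 49 47 44 52 54 64 64 87 108 118 113 103 103 110 110 110 112 111 113 108 115
230 221 52 45 41 44 47 50 48 44 44 48 64 73 84 100 109 113 113 113 111 113 118 115
232 221 83 60 44 45 47 47 48 49 47 48 57 70 84 101 113 115 114 114 115 117 116 119
198 316 112 111 113 114 115 115 117 118 117 117 116 115 113 114 114 112
[... 436 characters left out ...]
2 44 30 22 24 21 25 25
206 316 114 116 116 115 112 112 111 112 112 115 115 124 153 169 159 116 71 52 45 45 45 45 44 44 45 46 46 46 47 49 46 43 42 36 30 29
208 316 116 116 114 111 110 110 110 110 111 110 110 137 169 170 143 93 57 48 49 51 54 53 44 38 36 38 40 41 44 44 45 46 45 42 40 39
210 316 114 113 113 110 110 109 109 109 109 107 104 116 144 150 114 68 50 65 110 152 162 160 150 134 122 103 82 50 34 33 32 34 39 46 46 52
212 316 111 111 110 109 109 107 108 109 108 113 123 107 90 83 67 52 56 90 139 168 168 158 153 164 174 166 133 78 58 82 94 92 62 45 49 61
214 316 110 110 110 110 110 109 110 107 103 99 95 89 90 73 56 53 68 101 125 133 140 149 162 176 179 162 125 101 97 106 121 123 86 50 52 67
```

Call:
step_arm:
  targets: "1 0.05 0 0.01 0; 1 0.05 0 0 0; 1 0.05 0 0 0; 1 0 0 0 0; 1 0 0 0 0"

```text
time: 13.95
position: [468.6, 297.1, 77.8]
tcp_rot: [-0.0, 0.677, 0.736, -0.0]
force: [-0.2, 0.3, -2.2]
gripper_width: 0.683
finger_force: 3.0
```

```bash
cat > look.py <<'E'
from st import *
import sys
o,_=st(); p=o["position"]
a=snap("top","t%s.png"%sys.argv[1]).max(2); b=snap("scene","s%s.png"%sys.argv[1]).max(2)
t=proj("top",p)[0]; s=proj("scene",p)[0]; print(t,s)
c=int(t[0])
for r in range(214,236,2): print(r,c+6,*a[r,c+6:c+26])
c=int(s[0])
for r in range(198,216,2): print(r,c-16,*b[r,c-16:c+8])
E
python3 look.py 9
```

```text
t 13.95 pos [468.6 297.1  77.8] yaw_y 4.76 z [-0.001 -0.001 -1.   ] j [-0.28  0.69 -0.49  1.88  0.49  0.69 -0.97] w 60.1 ff 3.0 F [-0.2  0.3 -2.2]
[213.0485958 217.9284191] [341.04402524 219.4135405 ]
214 219 46 44 50 48 57 56 54 56 54 62 55 57 59 59 64 67 62 67 69 74
216 219 34 39 45 44 47 47 44 50 51 52 52 49 48 53 55 59 55 60 60 61
218 219 49 51 50 45 53 65 83 103 121 120 100 69 54 53 55 51 46 53 48 51
220 219 54 50 47 53 63 89 124 153 171 168 149 114 91 91 92 83 80 72 65 57
222 219 43 40 46 73 115 151 170 178 183 177 157 127 103 106 110 111 110 107 109 103
224 219 30 45 66 93 133 162 179 184 181 176 164 133 106 109 115 113 113 113 113 114
226 219 30 44 66 87 112 140 157 165 169 172 164 135 106 105 112 111 113 116 114 111
228 219 41 46 47 58 62 75 80 91 111 129 124 107 94 103 108 112 112 111 112 112
230 219 49 48 46 47 46 53 48 46 50 64 70 70 82 96 107 113 113 112 114 112
232 219 63 48 45 47 47 51 48 46 45 53 59 66 80 95 111 111 113 114 114 115
234 219 85 49 46 45 45 51 50 43 46 60 73 82 94 106 112 115 117 113 117 117
198 325 117 116 115 114 113 113 113 111 108 107 102 81 58 35 21 21 22 25 25 30 31 40 48 52
200 325 116 115 114 113 114 115 114 115 114 109 93 71 49 32 27 19 18 18 21 20 24 24 23 24
202 325 115 115 114 114 113 115 115 116 114 106 85 62 43 30 27 23 20 18 16 19 16 15 20 20
204 325 116 116 115 115 114 114 117 123 128 113 75 48 35 33 37 41 42 38 40 42 39 40 37 29
206 325 115 116 116 115 115 135 158 165 148 97 55 47 45 46 45 47 46 47 44 45 50 54 52 43
208 325 113 114 113 111 117 146 171 162 119 77 53 47 43 38 39 36 38 38 41 45 46 46 46 43
210 325 111 111 110 112 124 134 158 145 95 59 53 74 110 136 145 129 102 84 74 63 43 35 33 33
212 325 111 110 114 129 141 113 97 91 65 50 67 118 165 180 179 167 155 159 163 143 85 51 65 73
214 325 109 106 105 120 125 106 87 64 50 53 83 122 140 144 143 145 158 175 169 141 101 90 106 118
```

Call:
step_arm:
  targets: "1 0.02 0 0.02 0; 1 0.02 0 0.02 0; 1 0 0 0 0; 1 0 0 0 0"

```text
time: 14.45
position: [468.7, 299.3, 76.6]
tcp_rot: [-0.0, 0.677, 0.736, 0.0]
force: [-1.2, 0.4, 0.5]
gripper_width: 0.678
finger_force: 3.0
```

```bash
python3 look.py 10
```

```text
t 14.45 pos [468.7 299.3  76.6] yaw_y 4.77 z [ 0.     0.001 -1.   ] j [-0.28  0.7  -0.49  1.88  0.49  0.69 -0.98] w 59.7 ff 3.0 F [-1.2  0.4  0.5]
[212.15217419 218.02614992] [341.80739824 219.95739355]
214 218 49 46 49 55 58 52 58 59 56 57 60 63 64 64 65 64 67 68 70 70
216 218 34 45 43 47 42 45 48 48 51 53 55 52 53 53 55 58 60 60 64 61
218 218 44 51 46 49 52 59 84 110 124 117 92 63 48 50 47 48 51 47 50 51
220 218 49 51 55 55 65 95 135 161 172 164 140 105 82 81 89 87 80 72 63 58
222 218 42 42 47 67 101 145 171 180 181 173 152 122 94 96 109 110 110 109 105 103
224 218 35 43 60 85 124 157 176 182 183 177 161 127 100 98 109 115 112 114 114 112
226 218 32 45 61 83 104 139 161 167 172 172 161 131 99 97 108 114 114 115 114 112
228 218 43 43 47 58 67 79 86 94 113 130 123 102 86 92 104 112 113 112 112 109
230 218 46 46 41 47 47 52 49 43 50 62 62 69 74 83 97 106 113 113 111 112
232 218 70 44 43 49 45 47 52 47 42 53 61 67 67 80 101 108 113 116 113 112
234 218 82 56 46 43 51 52 47 47 41 56 75 81 90 98 106 113 115 114 115 115
198 325 116 116 114 113 113 114 113 112 108 108 107 94 69 46 27 20 21 21 26 30 35 43 50 56
200 325 115 115 114 114 114 115 115 115 114 114 108 91 66 45 32 24 18 18 20 22 23 27 26 28
202 325 116 116 116 114 115 115 116 116 116 114 100 73 55 40 31 23 21 18 18 17 16 18 20 20
204 325 115 116 117 115 114 114 114 115 114 109 84 60 43 31 31 36 38 33 28 32 33 30 23 22
206 325 116 116 115 114 113 113 120 132 137 124 87 59 46 44 44 44 45 45 43 45 49 53 58 59
208 325 113 114 114 113 112 125 152 166 159 115 70 50 46 45 42 40 40 43 43 45 44 46 45 46
210 325 111 112 111 109 114 132 143 145 132 90 59 52 58 79 93 96 88 73 57 45 37 36 35 39
212 325 111 110 110 111 127 141 115 92 82 65 54 68 116 163 177 180 177 164 154 154 132 79 45 54
214 325 109 110 108 114 133 138 109 82 65 54 54 88 135 164 167 160 151 155 172 167 134 88 84 104
```

The shoulder reads as horizontal and brightly lit, and the base is touching with near-zero net force, so I release.

Call:
step_arm:
  targets: "0.2 0 0 0 0; 0 0 0 0 0; -0.3 0 0 0 0; -1 0 0 0 0; -1 0 0 0 0; -1 0 0 0 0; -1 0 0 0 0; -1 0 0 0 0"

```text
time: 15.35
position: [468.8, 298.7, 76.4]
tcp_rot: [0.0, 0.677, 0.736, -0.0]
force: [-0.2, 0.2, 0.6]
gripper_width: 0.999
finger_force: 0.0
```

```bash
python3 look.py 11
```

```text
t 15.35 pos [468.8 298.7  76.4] yaw_y 4.75 z [-0. -0. -1.] j [-0.28  0.7  -0.49  1.88  0.49  0.69 -0.98] w 87.9 ff 0.0 F [-0.2  0.2  0.6]
[212.40748707 218.00108975] [341.57301349 219.93937708]
214 218 46 50 50 51 54 50 51 55 57 57 58 63 63 67 65 66 69 69 68 72
216 218 36 41 43 46 38 46 47 56 59 57 48 52 58 53 54 57 58 58 63 61
218 218 49 52 49 49 50 71 103 127 130 114 82 56 48 47 52 53 48 50 54 52
220 218 50 49 52 53 69 113 152 171 172 153 118 78 70 83 90 84 78 75 64 62
222 218 42 39 46 59 101 145 173 181 179 164 129 88 79 93 109 113 109 109 105 106
224 218 37 37 55 79 110 150 177 183 182 165 135 94 76 89 109 113 111 115 114 114
226 218 30 47 63 85 112 148 171 180 179 165 138 96 74 86 106 113 112 113 114 113
228 218 39 46 62 80 103 127 149 151 149 136 110 88 74 84 102 111 115 112 113 113
230 218 53 53 66 81 83 85 84 83 81 79 72 66 73 83 99 112 113 113 111 111
232 218 74 55 56 71 78 68 63 61 62 67 62 68 72 81 100 111 114 112 115 113
234 218 86 57 49 57 57 61 52 50 54 59 75 87 88 95 106 113 113 118 117 115
198 325 117 114 114 113 113 114 113 111 108 108 107 92 60 36 24 19 24 23 24 28 34 41 55 62
200 325 115 116 115 114 114 114 115 115 114 113 104 85 66 45 31 22 19 16 23 25 22 24 28 31
202 325 115 115 114 114 114 115 116 116 115 111 96 72 55 41 30 25 22 18 18 15 21 18 21 23
204 325 115 116 114 115 114 113 113 114 113 104 81 58 41 31 33 38 37 35 28 32 31 29 24 21
206 325 115 115 116 114 113 112 113 119 115 95 67 51 47 44 44 44 46 46 45 47 51 59 67 61
208 325 113 113 114 113 111 116 136 155 143 106 76 55 48 45 41 39 40 43 44 45 47 47 44 46
210 325 112 112 111 111 108 119 141 137 110 74 53 56 80 108 111 101 88 70 51 43 39 36 37 40
212 325 111 111 110 108 113 140 152 117 74 57 55 78 130 172 182 182 178 169 157 149 142 115 79 60
214 325 110 110 111 112 127 150 138 93 62 53 62 107 156 173 178 175 167 158 160 172 163 132 114 107
```

Call:
step_arm:
  targets: "-1 0 0 -0.1 0; -1 0 0 -0.2 0; -1 0 0 -0.5 0; -1 0 0 -0.8 0; -1 0 0 -0.8 0; -1 0 0 -0.8 0; -1 0 0 -0.8 0; -1 -0.8 0 0 0; -1 -0.9 0 0 0; -1 -0.9 0 0 0; -1 -0.9 0 0 0; -1 -0.9 0 0 0; -1 0 0 0 0; -1 0 0 0 0"

```text
time: 16.85
position: [483.5, 123.1, 237.1]
tcp_rot: [0.0, 0.678, 0.735, 0.0]
force: [-0.1, 0.2, -0.4]
gripper_width: 0.998
finger_force: 0.0
```

Run:
```python
from st import *
st()
a=snap("scene","s12.png")[:,:,::-1]; b=snap("top","t12.png")[:,:,::-1]
s=cv2.resize(a[170:250,280:360],(400,400),interpolation=cv2.INTER_CUBIC); t=cv2.resize(b[170:250,180:260],(400,400),interpolation=cv2.INTER_CUBIC)
cv2.imwrite("pics/c12.png",np.hstack([s,t]))
```

```text
t 16.85 pos [483.5 123.1 237.1] yaw_y 4.66 z [ 0.001  0.    -1.   ] j [ 0.15  0.37 -0.6   1.93  0.26  0.92 -0.49] w 87.8 ff 0.0 F [-0.1  0.2 -0.4]
```

View pics/c12.png

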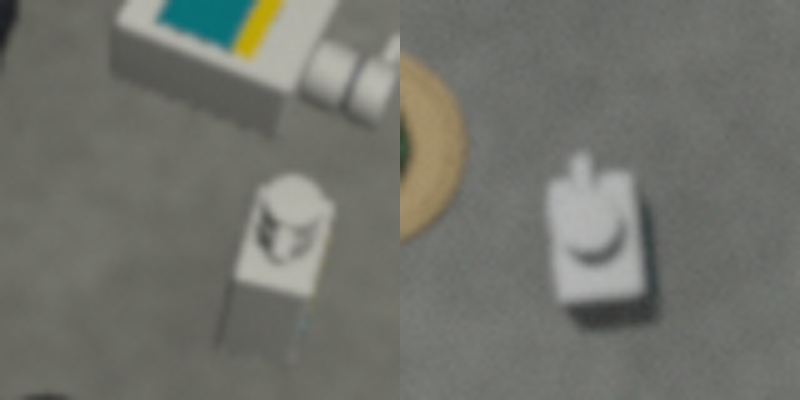

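It is standing. The crops show the shoulder from above at (548–645, 172–305), the pump at about (595,228), and the spout pointing away from the robot.

Run:
```python
from fit import *
from st import *
P=np.array([(549,182),(632,173),(645,297),(560,305)],float)
px=np.c_[180+(P[:,0]-400+.5)/5-.5,170+(P[:,1]+.5)/5-.5]
r,e=fit("top",[(30,21,84),(30,-21,84),(-30,-21,84),(-30,21,84)],px,[470,280,.08]); print(r,e.tolist())
S=np.array([(260,187),(335,205),(310,297),(236,280)],float)  # scene shoulder
px=np.c_[280+(S[:,0]+.5)/5-.5,170+(S[:,1]+.5)/5-.5]
r2,e=fit("scene",[(-30,-21,84),(-30,21,84),(30,21,84),(30,-21,84)],px,[470,280,.08]); print(r2,e.tolist())
print("pumptop", ray("top",180+(595-400)/5,170+228/5,120))
b=cv2.imread("pics/s12.png")
```

```text
[4.68089001e+02 2.82769207e+02 7.62512000e-02] [[-0.6, -0.1], [0.7, -0.4], [0.5, 0.0], [-0.6, 0.5]]
[4.72291518e+02 2.85748618e+02 1.00224362e-01] [[-0.5, -0.9], [0.6, -0.4], [0.8, 1.0], [-0.9, 0.2]]
pumptop [464.57391445 278.5572951  120.        ]
```

Call:
step_arm:
  targets: "-1 0 0 0 -0.273; -1 0 0 0 -0.273; -1 0 0 0 -0.273; -1 0 0 0 -0.273; -1 0 0 0 -0.273; -1 0 0 0 -0.273; -1 0 0 0 -0.273; -1 0 0 0 -0.273; -1 0 0 0 -0.273; -1 0 0 0 -0.273; -1 0 0 0 -0.273; -1 0 0 0 0; -1 0 0 0 0"

```text
time: 18.25
position: [483.2, 124.6, 236.6]
tcp_rot: [-0.0, -0.041, 0.999, 0.0]
force: [-0.7, -0.5, 0.5]
gripper_width: 1.001
finger_force: 0.0
```

```bash
cat > crate.py <<'E'
from st import *
from scipy.optimize import minimize
st([469,283,180])
def grad(n,k=6):
    im=np.mean([robot.capture(n).astype(np.float32) for _ in range(k)],0); np.save("pics/avg_"+n,im)
    g=np.zeros(im.shape[:2],np.float32)
    for c in range(3):
        b=cv2.GaussianBlur(im[:,:,c],(0,0),.8); gx=cv2.Sobel(b,cv2.CV_32F,1,0);gy=cv2.Sobel(b,cv2.CV_32F,0,1); g=np.maximum(g,np.hypot(gx,gy))
    return g
G={n:grad(n) for n in("top","scene")}
def rect(a,b,z,cy=0,sides="0123"):
    c=[(a,b+cy),(a,-b+cy),(-a,-b+cy),(-a,b+cy)]; s=np.linspace(.06,.94,60)[:,None]
    return np.vstack([np.c_[np.array(c[int(i)])*(1-s)+np.array(c[(int(i)+1)%4])*s,np.full(60,z)] for i in sides])
def w(L,p): c,s=np.cos(p[2]),np.sin(p[2]); return np.c_[L[:,0]*c-L[:,1]*s+p[0],L[:,0]*s+L[:,1]*c+p[1],L[:,2]]
def score(p,L,cams):
    t=0
    for n in cams:
        q=proj(n,w(L,p)).astype(np.float32); t+=cv2.remap(G[n],q[None,:,0],q[None,:,1],cv2.INTER_LINEAR).mean()
    return -t
L=np.vstack([rect(68,142,84),rect(59,133,84)])
for cams in(("top",),("scene",),("top","scene")):
    best=None
    for dx in(-4,0,4):
        for dy in(-4,0,4):
            r=minimize(score,[549.8+dx,-296.9+dy,.071],args=(L,cams),method="Nelder-Mead",options=dict(initial_simplex=[[549.8+dx,-296.9+dy,.071],[552.8+dx,-296.9+dy,.071],[549.8+dx,-293.9+dy,.071],[549.8+dx,-296.9+dy,.081]]))
            if best is None or r.fun<best.fun: best=r
    print(cams,best.x.round(3),round(best.fun,1))
E
python3 crate.py
```

```text
t 18.25 pos [483.2 124.6 236.6] yaw_y 94.72 z [-0.     0.001 -1.   ] j [ 0.4   0.47 -0.94  1.91  0.45  0.99  0.91] w 88.1 ff 0.0 F [-0.7 -0.5  0.5]
tool units [0.027 3.974 1.418]
('top',) [ 5.51402e+02 -2.96983e+02  7.00000e-02] -77.3
('scene',) [ 5.54321e+02 -2.95652e+02  7.80000e-02] -102.3Traceback (most recent call last):
  File "crate.py", line 25, in <module>
    r=minimize(score,[549.8+dx,-296.9+dy,.071],args=(L,cams),method="Nelder-Mead",options=dict(initial_simplex=[[549.8+dx,-296.9+dy,.071],[552.8+dx,-296.9+dy,.071],[549.8+dx,-293.9+dy,.071],[549.8+dx,-296.9+dy,.081]]))
    res = _minimize_neldermead(fun, x0, args, callback, bounds=bounds,
                               **options)
    fxr = func(xr)
    fx = function(np.copy(x), *(wrapper_args + args))
  File "crate.py", line 18, in score
    q=proj(n,w(L,p)).astype(np.float32); t+=cv2.remap(G[n],q[None,:,0],q[None,:,1],cv2.INTER_LINEAR).mean()
      ~~~~^^^^^^^^^^
  File "h.py", line 9, in proj
    K,d,T=cam(n); P=np.atleast_2d(P).astype(float); q=(P-T[:3,3])@T[:3,:3]; q=q*[1,-1,-1]
          ~~~^^^
  File "h.py", line 4, in cam
    c=robot.camera_info(n); return np.array(c["K"],float),np.array(c["dist_coeffs"],float),np.array(c["T"],float)
ValueError: time passes only in moves, steps and waits
```

```bash
sed -i 's/^def cam(n):/import functools\n@functools.lru_cache(None)\ndef cam(n):/' h.py; echo ok
```

```text
ok
```

Call:
step_arm:
  targets: "-1 0.027 0.9 0 0; -1 0 0.9 0 0; -1 0 0.9 0 0; -1 0 0.8 0 0; -1 0 0.47 0 0; -1 0 0 0.6 0; -1 0 0 0.6 0; -1 0 0 0.2 0; -1 0 0 0 0; -1 0 0 0 0"

```text
time: 19.85
position: [469.2, 281.9, 181.2]
tcp_rot: [0.0, -0.042, 0.999, 0.0]
force: [0.2, -0.8, 0.5]
gripper_width: 1.004
finger_force: 0.0
```

```bash
python3 -c "
from st import *
st([469,283,106])"
```

```text
t 19.85 pos [469.2 281.9 181.2] yaw_y 94.84 z [ 0.001  0.001 -1.   ] j [ 0.01  0.62 -0.86  1.84  0.57  0.95  0.55] w 88.3 ff 0.0 F [ 0.2 -0.8  0.5]
tool units [0.004 0.026 1.881]
```

Call:
step_arm:
  targets: "-1 0 0.025 0.6 0; -1 0 0 0.6 0; -1 0 0 0.4 0; -1 0 0 0.2 0; -1 0 0 0.08 0; -1 0 0 0 0; -0.5 0 0 0 0; 0 0 0 0 0; 0.15 0 0 0 0; 0.25 0 0 0 0; 0.35 0 0 0 0; 0.35 0 0 0 0; 0.5 0 0 0 0; 1 0 0 0 0; 1 0 0 0 0"
  force: 10

```text
time: 21.35
position: [468.7, 282.9, 105.3]
tcp_rot: [-0.0, -0.042, 0.999, 0.0]
force: [0.5, 0.0, -1.4]
gripper_width: 0.337
finger_force: 10.0
```

Run:
```python
from st import *
o,_=st([469,283,106])
a=snap("scene","s14.png")[:,:,::-1]
```

```text
t 21.35 pos [468.7 282.9 105.3] yaw_y 94.86 z [-0.  0. -1.] j [-0.05  0.72 -0.78  1.88  0.68  0.82  0.47] w 29.6 ff 9.99 F [ 0.5  0.  -1.4]
tool units [-0.008  0.003 -0.018]
```

Call:
step_arm:
  targets: "1 0 0 -0.1 0; 1 0 0 -0.3 0; 1 0 0 -0.6 0; 1 0 0 -0.7 0; 1 0 0 -0.7 0; 1 0 0 -0.7 0; 1 0 0 -0.2 0; 1 0 0 0 0"
  force: 15

```text
time: 22.2
position: [469.2, 282.8, 238.4]
tcp_rot: [0.001, -0.042, 0.999, 0.0]
force: [-0.2, -0.5, -2.9]
gripper_width: 0.335
finger_force: 15.0
```

```bash
cat > gf.py <<'E'
from st import *
from scipy.optimize import minimize
def gimg(im):
    g=np.zeros(im.shape[:2],np.float32)
    for c in range(3):
        b=cv2.GaussianBlur(im[:,:,c],(0,0),.8); g=np.maximum(g,np.hypot(cv2.Sobel(b,cv2.CV_32F,1,0),cv2.Sobel(b,cv2.CV_32F,0,1)))
    return g
def rect(a,b,z,sides="0123"):
    c=[(a,b),(a,-b),(-a,-b),(-a,b)]; s=np.linspace(.06,.94,60)[:,None]
    return np.vstack([np.c_[np.array(c[int(i)])*(1-s)+np.array(c[(int(i)+1)%4])*s,np.full(60,z)] for i in sides])
def circ(r,z): t=np.linspace(0,2*np.pi,120); return np.c_[r*np.cos(t),r*np.sin(t),0*t+z]
def w(L,p): c,s=np.cos(p[2]),np.sin(p[2]); return np.c_[L[:,0]*c-L[:,1]*s+p[0],L[:,0]*s+L[:,1]*c+p[1],L[:,2]]
def gfit(G,n,L,p0,yaw=True):
    def f(p):
        p=np.r_[p,p0[2]] if len(p)==2 else p
        q=proj(n,w(L,p)).astype(np.float32); return -cv2.remap(G,q[None,:,0],q[None,:,1],cv2.INTER_LINEAR).mean()
    k=3 if yaw else 2; best=None
    for dx in(-4,0,4):
        for dy in(-4,0,4):
            a=np.array(p0,float)[:k]; a[:2]+=[dx,dy]; S=[a]+[a+np.eye(3)[i][:k]*[3,3,.01][i] for i in range(k)]
            r=minimize(f,a,method="Nelder-Mead",options=dict(initial_simplex=S,xatol=.05,fatol=.01))
            if best is None or r.fun<best.fun: best=r
    return best.x.round(3),round(best.fun,1)
E
python3 - <<'E'
from gf import *
st()
for n in("top","scene"):
    G=gimg(np.load("pics/avg_%s.npy"%n))
    print(n,"crate",gfit(G,n,np.vstack([rect(68,142,84),rect(59,133,84)]),[552,-296.5,.073]))
    print(n,"sun",gfit(G,n,rect(30,21,84),[469,283,.08]))
    print(n,"case +y edge(top, z82)",gfit(G,n,rect(57,96.5,82,"3" if 0 else "013"),[556,-331,.073]))
    print(n,"cap",gfit(G,n,circ(20,200),[668,227,0],False))
E
```

```text
t 22.2 pos [469.2 282.8 238.4] yaw_y 94.84 z [ 0.002  0.001 -1.   ] j [ 0.06  0.55 -0.92  1.79  0.5   1.05  0.61] w 29.5 ff 14.98 F [-0.2 -0.5 -2.9]
top crate (array([ 5.51414e+02, -2.97026e+02,  7.10000e-02]), np.float64(-77.3))
top sun (array([4.69471e+02, 2.83654e+02, 7.20000e-02]), np.float64(-166.9))
top case +y edge(top, z82) (array([ 5.56762e+02, -3.27810e+02,  7.10000e-02]), np.float64(-89.2))
top cap (array([664.277, 227.681]), np.float64(-138.0))
scene crate (array([ 5.54321e+02, -2.95639e+02,  7.80000e-02]), np.float64(-102.3))
scene sun (array([4.69975e+02, 2.84959e+02, 8.80000e-02]), np.float64(-136.6))
scene case +y edge(top, z82) (array([ 5.57599e+02, -3.27736e+02,  7.50000e-02]), np.float64(-84.8))
scene cap (array([669.855, 230.043]), np.float64(-127.5))
```

Call:
step_arm:
  targets: "1 0 0 0 0.2; 1 0 0 0 0.274; 1 0 0 0 0.274; 1 0 0 0 0.274; 1 0 0 0 0.274; 1 0 0 0 0.274; 1 0 0 0 0.274; 1 0 0 0 0.274; 1 0 0 0 0.274; 1 0 0 0 0.274; 1 0 0 0 0.274; 1 0 0 0 0.08; 1 0 0 0 0"

```text
time: 23.5
position: [467.9, 282.0, 235.7]
tcp_rot: [-0.0, 0.68, 0.733, -0.001]
force: [-0.7, -0.1, -2.4]
gripper_width: 0.337
finger_force: 15.0
```

Call:
step_arm:
  targets: "1 -0.3 0.16 0 0; 1 -0.6 0 0 0; 1 -0.85 0 0 0; 1 -0.85 0 0 0; 1 -0.85 0 0 0; 1 -0.85 0 0 0; 1 -0.85 0 0 0; 1 -0.85 0 0 0; 1 -0.85 0 0 0; 1 -0.85 0 0 0; 1 -0.85 0 0 0; 1 -0.85 0 0 0; 1 -0.85 0 0 0; 1 -0.85 0 0 0; 1 -0.6 0 0 0; 1 -0.4 0 0 0; 1 0 0 0 0; 1 0 0 0 0; 1 0 0 0 0"

```text
time: 25.4
position: [511.1, -197.7, 237.2]
tcp_rot: [-0.0, 0.679, 0.734, 0.0]
force: [-0.0, -0.6, -1.9]
gripper_width: 0.332
finger_force: 15.0
```

Run:
```python
from st import *
st([510.8,-200.7,207])
for n in("scene","top"): snap(n,n+"15.png")
```

```text
t 25.4 pos [ 511.1 -197.7  237.2] yaw_y 4.4 z [-0.     0.001 -1.   ] j [ 0.61  0.42 -0.41  1.81  0.2   0.95  0.19] w 29.2 ff 14.98 F [-0.  -0.6 -1.9]
tool units [-0.074 -0.013  0.755]
```

Call:
step_arm:
  targets: "1 -0.074 -0.013 0.3 0; 1 0 0 0.5 0; 1 0 0 0.12 0; 1 0 0 0 0; 1 0 0 0 0"

```text
time: 26.0
position: [511.0, -202.4, 200.8]
tcp_rot: [0.0, 0.68, 0.733, 0.0]
force: [0.9, -0.0, -1.9]
gripper_width: 0.334
finger_force: 15.0
```

Run:
```python
from st import *
st([510.8,-200.7,180])
a=snap("scene","s16.png")[:,:,::-1]; b=snap("top","t16.png")[:,:,::-1]
s=cv2.resize(a[130:230,130:230],(400,400),interpolation=cv2.INTER_CUBIC); t=cv2.resize(b[130:230,360:460],(400,400),interpolation=cv2.INTER_CUBIC)
cv2.imwrite("pics/c16.png",np.hstack([s,t]))
```

```text
t 26.0 pos [ 511.  -202.4  200.8] yaw_y 4.27 z [ 0.  0. -1.] j [ 0.6   0.47 -0.39  1.84  0.23  0.88  0.17] w 29.4 ff 14.98 F [ 0.9 -0.  -1.9]
tool units [ 0.043 -0.002  0.519]
```

View pics/c16.png

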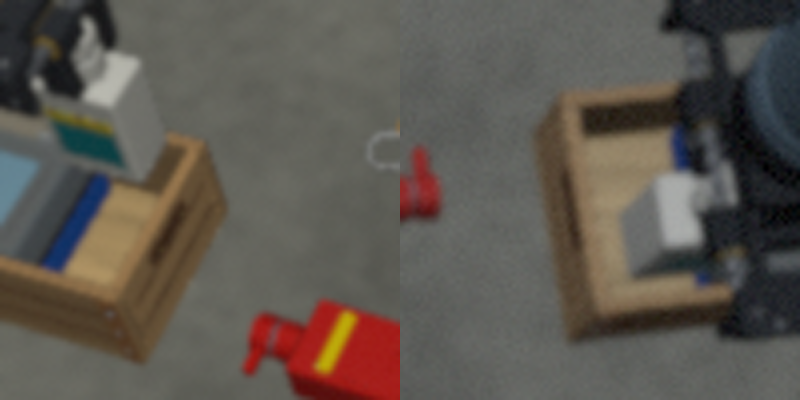

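Run:
```python
from h import *
p=np.array([511,-202.4,95.5]); a=np.array([.9973,.0735,0]); b=np.array([-.0735,.9973,0])
for n,s,o in(("scene",4,(130,130)),("top",4,(360,130))):
  for sx in(21,-21):
    for sy in(30,-30):
      for z in(0,84):
        q=proj(n,p+a*sx+b*sy+[0,0,z])[0]; print(n,sx,sy,z,((q-o)*s+[400*(n=="top"),0]).round())
```

```text
scene 21 30 0 [145. 184.]
scene 21 30 84 [113. 104.]
scene 21 -30 0 [ 64. 161.]
scene 21 -30 84 [26. 81.]
scene -21 30 0 [173. 136.]
scene -21 30 84 [143.  54.]
scene -21 -30 0 [ 93. 114.]
scene -21 -30 84 [58. 32.]
top 21 30 0 [609. 213.]
top 21 30 84 [648. 172.]
top 21 -30 0 [710. 202.]
top 21 -30 84 [756. 160.]
top -21 30 0 [622. 282.]
top -21 30 84 [661. 246.]
top -21 -30 0 [723. 271.]
top -21 -30 84 [770. 234.]
```

```bash
cat > tilt.py <<'E'
from gf import *
o,R_=st(); T=o["position"]
a=R_[:,1].copy(); b=R_[:,0].copy()
if a[0]<0: a,b=-a,-b
def seg(p,q): s=np.linspace(.05,.95,50)[:,None]; return np.array(p)*(1-s)+np.array(q)*s
V=lambda sx,sy,z:(sx*21,sy*30,z)
# bottle frame: X along a (thickness), Y along b (width), Z up
L={"scene":np.vstack([seg(V(1,1,0),V(-1,1,0)),seg(V(1,1,0),V(1,-1,0))[:30],seg(V(1,1,0),V(1,1,84)),seg(V(-1,1,0),V(-1,1,84))]),
   "top":np.vstack([seg(V(1,1,0),V(-1,1,0)),seg(V(-1,1,0),V(-1,-1,0))[:25],seg(V(1,1,0),V(1,1,84)),seg(V(1,1,84),V(-1,1,84)),seg(V(-1,1,0),V(-1,1,84))])}
G={n:gimg(np.mean([robot.capture(n).astype(np.float32) for _ in range(4)],0)) for n in L}
def pts(n,p):
    da,db,dz,t,yw=p; l=L[n]-[0,0,105.3]; c,s=np.cos(yw),np.sin(yw)
    X=l[:,0]*c-l[:,1]*s; Y=l[:,0]*s+l[:,1]*c; Z=l[:,2]
    Y,Z=Y*np.cos(t)+Z*np.sin(t),-Y*np.sin(t)+Z*np.cos(t)   # t>0: base towards -b
    return T+np.outer(X+da,a)+np.outer(Y+db,b)+np.outer(Z+dz,[0,0,1])
def f(p,cams):
    r=0
    for n in cams:
        q=proj(n,pts(n,p)).astype(np.float32); r-=cv2.remap(G[n],q[None,:,0],q[None,:,1],cv2.INTER_LINEAR).mean()
    return r+.3*((p[0]/2)**2+(p[2]/3)**2+(p[4]/.05)**2)
for cams in(("scene",),("top",),("scene","top")):
    best=None
    for db in(-6,-3,0,3):
        for t in(-.1,-.04,0.04,.1,.16):
            x=np.array([0,db,0,t,0.]); S=[x]+[x+np.eye(5)[i]*[2,3,2,.04,.03][i] for i in range(5)]
            r=minimize(f,x,args=(cams,),method="Nelder-Mead",options=dict(initial_simplex=S,maxiter=600))
            if best is None or r.fun<best.fun: best=r
    print(cams,"da,db,dz,tilt,yaw",best.x.round(3),round(best.fun,1))
E
python3 tilt.py
```

```text
t 26.1 pos [ 511.3 -202.6  201.2] yaw_y 4.26 z [ 0.001 -0.    -1.   ] j [ 0.6   0.47 -0.39  1.84  0.23  0.88  0.17] w 29.6 ff 14.98 F [-0.2  0.1 -0.9]
('scene',) da,db,dz,tilt,yaw [-4.0650e+00 -3.4524e+01  5.3820e+00  2.0000e-03  2.5900e-01] -127.9
('top',) da,db,dz,tilt,yaw [ -0.168 -18.645   6.075   0.07   -0.043] -140.6
('scene', 'top') da,db,dz,tilt,yaw [  9.916 -15.732   3.271   0.317  -0.042] -264.7
```

Run:
```python
from h import *
N={n:np.mean([robot.capture(n).astype(np.float32) for _ in range(4)],0) for n in("top","scene")}
for n in N: np.save("pics/now_"+n,N[n])
D={n:np.abs(N[n]-np.load("pics/avg_%s.npy"%n)).max(2)>14 for n in N}
D={n:cv2.morphologyEx(D[n].astype(np.uint8),cv2.MORPH_OPEN,np.ones((3,3))) for n in D}
print("top row:leftmost col", [(r,int(np.nonzero(D["top"][r,400:470])[0].min()+400)) for r in range(168,208,2) if D["top"][r,400:470].any()])
print("scene col:bottom row",[(c,int(np.nonzero(D["scene"][100:200,c])[0].max()+100)) for c in range(140,180,2) if D["scene"][100:200,c].any()])
print("scene row:right col",[(r,int(np.nonzero(D["scene"][r,100:200])[0].max()+100)) for r in range(136,180,2) if D["scene"][r,100:200].any()])
hsv=cv2.cvtColor(N["scene"].astype(np.uint8),cv2.COLOR_RGB2HSV); m=cv2.inRange(hsv[130:190,130:180],(80,120,40),(98,255,255))
c=max(cv2.findContours(m,0,2)[0],key=cv2.contourArea); print("teal",cv2.minAreaRect(c),(cv2.boxPoints(cv2.minAreaRect(c))+130).round(1).tolist())
```

```text
top row:leftmost col [(168, 400), (170, 400), (172, 400), (174, 400), (176, 400), (178, 400), (180, 400), (182, 400), (184, 400), (186, 400), (188, 400), (190, 400), (192, 400), (194, 400), (196, 400), (198, 400), (200, 400), (202, 400), (204, 400), (206, 400)]
scene col:bottom row [(140, 157), (142, 162), (144, 166), (146, 167), (148, 168), (150, 171), (152, 172), (154, 173), (156, 173), (158, 174), (160, 174), (162, 175), (164, 175), (166, 175), (168, 172), (170, 168), (172, 107)]
scene row:right col [(136, 159), (138, 159), (140, 159), (142, 154), (144, 164), (146, 164), (148, 164), (150, 163), (152, 162), (154, 161), (156, 161), (158, 164), (160, 165), (162, 170), (164, 171), (166, 171), (168, 170), (170, 169), (172, 168), (174, 166)]
teal ((21.98113250732422, 35.56603240966797), (15.933823585510254, 5.219700336456299), 15.945395469665527) [[143.60000610351562, 165.89999389648438], [145.0, 160.89999389648438], [160.39999389648438, 165.1999969482422], [158.89999389648438, 170.3000030517578]]
```

The silhouette's base corners at scene pixels (166,175) and (171,165) match the prediction within about 1 px, so the sunscreen hangs straight over the bay. I lower it.

Call:
step_arm:
  targets: "1 0.045 0 0.1 0; 1 0 0 0.2 0; 1 0 0 0.2 0; 1 0 0 0.1 0; 1 0 0 0 0; 1 0 0 0 0"

```text
time: 27.9
position: [510.6, -200.7, 176.3]
tcp_rot: [-0.0, 0.68, 0.733, -0.0]
force: [0.2, -0.2, -2.0]
gripper_width: 0.327
finger_force: 15.0
```

Call:
step_arm:
  targets: "1 0 0 0.3 0; 1 0 0 0.3 0; 1 0 0 0.3 0; 1 0 0 0.2 0; 1 0 0 0 0; 1 0 0 0 0"

```text
time: 28.5
position: [510.6, -200.7, 132.2]
tcp_rot: [-0.0, 0.68, 0.733, -0.0]
force: [0.3, 0.1, -1.9]
gripper_width: 0.335
finger_force: 15.0
```

Call:
step_arm:
  targets: "1 0 0 0.2 0; 1 0 0 0.1 0; 1 0 0 0.05 0; 1 0 0 0.02 0; 1 0 0 0 0; 1 0 0 0 0"

```text
time: 29.1
position: [510.7, -200.8, 117.8]
tcp_rot: [0.0, 0.68, 0.733, 0.0]
force: [-0.7, 0.1, -1.4]
gripper_width: 0.338
finger_force: 15.0
```

Call:
step_arm:
  targets: "1 0 0 0.03 0; 1 0 0 0.02 0; 1 0 0 0 0; 1 0 0 0 0"

```text
time: 29.5
position: [510.5, -200.7, 115.6]
tcp_rot: [-0.0, 0.68, 0.733, -0.0]
force: [-0.3, -0.0, -2.2]
gripper_width: 0.335
finger_force: 15.0
```

Call:
step_arm:
  targets: "1 0 0 0.025 0; 1 0 0 0.02 0; 1 0 0 0 0; 1 0 0 0 0"

```text
time: 29.9
position: [511.6, -200.8, 114.9]
tcp_rot: [0.001, 0.68, 0.733, 0.0]
force: [-0.4, 0.1, 6.4]
gripper_width: 0.333
finger_force: 15.0
```

Call:
step_arm:
  targets: "1 0 0 -0.01 0; 0.2 0 0 0 0; 0 0 0 0 0; -1 0 0 0 0; -1 0 0 0 0; -1 0 0 0 0; -1 0 0 -0.1 0; -1 0 0 -0.3 0; -1 0 0 -0.6 0; -1 0 0 -0.8 0; -1 0 0 -0.8 0; -1 0 0 -0.8 0; -1 0 0 -0.8 0; -1 0 0 0 0; -1 0 0 0 0"
  force: 5

```text
time: 31.4
position: [510.8, -200.8, 283.4]
tcp_rot: [0.001, 0.68, 0.733, 0.0]
force: [-0.7, -0.0, -0.5]
gripper_width: 1.001
finger_force: 0.0
```

Run:
```python
from st import *
st([667,228.5,290])
```

```text
t 31.4 pos [ 510.8 -200.8  283.4] yaw_y 4.25 z [ 0.002 -0.001 -1.   ] j [ 0.63  0.37 -0.42  1.76  0.17  1.04  0.22] w 88.1 ff 0.0 F [-0.7 -0.  -0.5]
tool units [10.414  4.691 -0.169]
```

Call:
step_arm:
  targets: "-1 0.4 0.18 -0.17 0; -1 0.8 0.36 0 0; -1 0.8 0.36 0 0; -1 0.8 0.36 0 0; -1 0.8 0.36 0 0; -1 0.8 0.36 0 0; -1 0.8 0.36 0 0; -1 0.8 0.36 0 0; -1 0.8 0.36 0 0; -1 0.8 0.36 0 0; -1 0.8 0.36 0 0; -1 0.8 0.36 0 0; -1 0.8 0.36 0 0; -1 0.4 0.19 0 0; -1 0 0 0 0; -1 0 0 0 0"

```text
time: 33.0
position: [666.2, 227.2, 287.7]
tcp_rot: [-0.0, 0.68, 0.733, -0.001]
force: [-0.2, -0.6, 0.3]
gripper_width: 1.002
finger_force: 0.0
```

Call:
step_arm:
  targets: "-1 0 0 0 -0.273; -1 0 0 0 -0.273; -1 0 0 0 -0.273; -1 0 0 0 -0.273; -1 0 0 0 -0.273; -1 0 0 0 -0.273; -1 0 0 0 -0.273; -1 0 0 0 -0.273; -1 0 0 0 -0.273; -1 0 0 0 -0.273; -1 0 0 0 -0.268; -1 0 0 0 0; -1 0 0 0 0"

```text
time: 34.3
position: [666.9, 226.4, 288.8]
tcp_rot: [-0.0, -0.034, 0.999, -0.0]
force: [-0.6, -0.2, 0.0]
gripper_width: 1.002
finger_force: 0.0
```

Run:
```python
from st import *
st([667,227.5,184.5])
```

```text
t 34.3 pos [666.9 226.4 288.8] yaw_y 93.89 z [-0.    -0.001 -1.   ] j [ 0.07  0.74 -0.81  1.3   0.53  1.31  0.9 ] w 88.2 ff 0.0 F [-0.6 -0.2  0. ]
tool units [-0.006  0.03   2.608]
```

Call:
step_arm:
  targets: "-1 0 0.025 0.6 0; -1 0 0 0.7 0; -1 0 0 0.6 0; -1 0 0 0.5 0; -1 0 0 0.2 0; -1 0 0 0 0; -0.5 0 0 0 0; -0.1 0 0 0 0; 0 0 0 0 0; 0.05 0 0 0 0; 0.1 0 0 0 0; 0.2 0 0 0 0; 0.4 0 0 0 0; 1 0 0 0 0; 1 0 0 0 0; 1 0 0 0 0"
  force: 10

```text
time: 35.9
position: [666.8, 229.1, 185.1]
tcp_rot: [-0.0, -0.037, 0.999, 0.0]
force: [-0.7, -0.2, 0.4]
gripper_width: 0.448
finger_force: 10.0
```

Run:
```python
from gf import *
st([667,227.5,184.5])
```

```text
t 35.9 pos [666.8 229.1 185.1] yaw_y 94.19 z [-0.  0. -1.] j [ 0.05  0.83 -0.76  1.4   0.6   1.15  0.85] w 39.4 ff 10.0 F [-0.7 -0.2  0.4]
tool units [-0.003 -0.04   0.015]
```

Call:
step_arm:
  targets: "1 0 0 -0.05 0; 1 0 0 -0.2 0; 1 0 0 -0.4 0; 1 0 0 -0.5 0; 1 0 0 -0.5 0; 1 0 0 -0.5 0; 1 0 0 -0.4 0; 1 0 0 -0.25 0; 1 0 0 -0.1 0; 1 0 0 0 0; 1 0 0 0 0"
  force: 20

```text
time: 37.0
position: [666.4, 228.7, 300.1]
tcp_rot: [-0.001, -0.037, 0.999, -0.0]
force: [-0.4, -0.1, -3.7]
gripper_width: 0.447
finger_force: 20.0
```

Call:
step_arm:
  targets: "1 0.1 -0.3 0 0; 1 0.2 -0.5 0 0; 1 0.2 -0.7 0 0; 1 0.2 -0.7 0 0; 1 0.2 -0.7 0 0; 1 0.2 -0.7 0 0; 1 0.2 -0.7 0 0; 1 0.2 -0.7 0 0; 1 0.2 -0.7 0 0; 1 0.2 -0.7 0 0; 1 0.2 -0.7 0 0; 1 0.2 -0.7 0 0; 1 0.2 -0.7 0 0; 1 0.2 -0.6 0 0; 1 0.2 -0.5 0 0; 1 0.2 -0.4 0 0; 1 0.15 -0.3 0 0; 1 0 -0.1 0 0; 1 0 0 0 0; 1 0 0 0 0"

```text
time: 39.0
position: [567.8, -194.2, 301.1]
tcp_rot: [0.0, -0.037, 0.999, 0.0]
force: [0.3, 0.3, -3.2]
gripper_width: 0.45
finger_force: 20.0
```

Run:
```python
from st import *
o,_=st([568,-196.6,270])
for n in("top","scene"): np.save("pics/b_"+n,np.mean([robot.capture(n).astype(np.float32) for _ in range(3)],0))
# silhouette of the bottle near its base vs prediction
p=o["position"]; base=p-[0,0,185.1]
import h
N=np.load("pics/b_scene.npy"); D=(np.abs(N-np.load("pics/now_scene.npy")).max(2)>14).astype(np.uint8)
D=cv2.morphologyEx(D,cv2.MORPH_OPEN,np.ones((3,3)))
t=np.linspace(0,2*np.pi,73)
for z in(0,132):
    q=proj("scene",base+np.c_[32*np.cos(t),32*np.sin(t),0*t+z]); print("pred z",z,"cols",q[:,0].min().round(1),q[:,0].max().round(1),"rows",q[:,1].min().round(1),q[:,1].max().round(1))
for r in range(125,180,4):
    c=np.nonzero(D[r,130:230])[0]+130; print(r,c.min() if len(c) else None,c.max() if len(c) else None)
```

```text
t 39.0 pos [ 567.8 -194.2  301.1] yaw_y 94.27 z [ 0.     0.001 -1.   ] j [ 0.85  0.55 -0.85  1.59  0.43  1.2   1.56] w 39.6 ff 20.0 F [ 0.3  0.3 -3.2]
tool units [-0.    -0.061  0.778]
pred z 0 cols 136.4 161.5 rows 169.7 190.0
pred z 132 cols 119.1 147.3 rows 135.6 157.2
125 130 153
129 130 157
133 130 158
137 130 159
141 130 158
145 130 164
149 130 163
153 130 162
157 130 161
161 130 169
165 130 172
169 130 174
173 130 173
177 132 171
```

Run:
```python
from gf import *
o,_=st(); p=o["position"]
for n in("top","scene"):
    im=np.load("pics/b_%s.npy"%n); G=gimg(im)
    t=np.linspace(0,2*np.pi,181); K,d,T=cam(n); base=p-[0,0,185.1]
    # half of base rim facing the camera
    v=T[:2,3]-base[:2]; ang=np.arctan2(v[1],v[0]); tt=ang+np.linspace(-1.2,1.2,80)
    L=np.c_[32*np.cos(tt),32*np.sin(tt),0*tt+base[2]]
    bl=[]
    for dx in np.arange(-9,9.1,1):
        for dy in np.arange(-9,9.1,1):
            q=proj(n,L+[base[0]+dx,base[1]+dy,0]).astype(np.float32); bl.append((cv2.remap(G,q[None,:,0],q[None,:,1],cv2.INTER_LINEAR).mean(),dx,dy))
    bl.sort(reverse=True); print(n,[tuple(np.round(b,1)) for b in bl[:5]])
```

```text
t 39.3 pos [ 567.7 -194.8  301.1] yaw_y 94.24 z [ 0.  0. -1.] j [ 0.85  0.55 -0.85  1.59  0.43  1.2   1.56] w 39.4 ff 20.0 F [-0.6 -1.7 -2.6]
top [(np.float64(180.8), np.float64(2.0), np.float64(-1.0)), (np.float64(179.2), np.float64(3.0), np.float64(-1.0)), (np.float64(179.1), np.float64(3.0), np.float64(0.0)), (np.float64(178.7), np.float64(2.0), np.float64(0.0)), (np.float64(178.4), np.float64(2.0), np.float64(-2.0))]
scene [(np.float64(139.0), np.float64(2.0), np.float64(6.0)), (np.float64(139.0), np.float64(2.0), np.float64(7.0)), (np.float64(138.7), np.float64(2.0), np.float64(5.0)), (np.float64(138.5), np.float64(1.0), np.float64(7.0)), (np.float64(138.5), np.float64(1.0), np.float64(6.0))]
```

Call:
step_arm:
  targets: "1 0.033 -0.043 0.3 0; 1 0 0 0.3 0; 1 0 0 0.05 0; 1 0 0 0 0; 1 0 0 0 0"

```text
time: 39.8
position: [566.5, -197.1, 275.1]
tcp_rot: [0.0, -0.037, 0.999, 0.0]
force: [-0.5, -0.2, -3.2]
gripper_width: 0.45
finger_force: 20.0
```

Call:
step_arm:
  targets: "1 0 0 0.1 0; 1 0 0 0.1 0; 1 0 0 0.1 0; 1 0 0 0.1 0; 1 0 0 0.1 0; 1 0 0 0 0; 1 0 0 0 0"

```text
time: 40.5
position: [566.3, -197.2, 255.0]
tcp_rot: [-0.0, -0.037, 0.999, 0.0]
force: [0.6, -0.7, -2.4]
gripper_width: 0.445
finger_force: 20.0
```

Call:
step_arm:
  targets: "1 0 0 0.2 0; 1 0 0 0.25 0; 1 0 0 0.25 0; 1 0 0 0.25 0; 1 0 0 0 0; 1 0 0 0 0"

```text
time: 41.1
position: [566.2, -197.1, 216.7]
tcp_rot: [-0.0, -0.037, 0.999, 0.0]
force: [-0.1, 0.3, -2.6]
gripper_width: 0.448
finger_force: 20.0
```

Call:
step_arm:
  targets: "1 0 0 0.2 0; 1 0 0 0.15 0; 1 0 0 0.05 0; 1 0 0 0.03 0; 1 0 0 0 0; 1 0 0 0 0"

```text
time: 41.7
position: [566.4, -197.2, 200.0]
tcp_rot: [0.0, -0.037, 0.999, -0.0]
force: [-0.0, 0.3, -2.6]
gripper_width: 0.448
finger_force: 20.0
```

Call:
step_arm:
  targets: "1 0 0 0.05 0; 1 0 0 0.04 0; 1 0 0 0.02 0; 1 0 0 0 0; 1 0 0 0 0"

```text
time: 42.2
position: [566.3, -197.2, 195.5]
tcp_rot: [-0.0, -0.037, 0.999, 0.0]
force: [-0.5, 0.0, -3.6]
gripper_width: 0.448
finger_force: 20.0
```

Call:
step_arm:
  targets: "1 0 0 0.02 0; 1 0 0 0 0; 1 0 0 0 0"

```text
time: 42.5
position: [566.6, -197.2, 195.1]
tcp_rot: [0.0, -0.037, 0.999, -0.0]
force: [-0.6, 1.0, 1.2]
gripper_width: 0.447
finger_force: 20.0
```

Contact with the crate floor. I release, rise and move away.

Call:
step_arm:
  targets: "1 0 0 0.01 0; 0.1 0 0 0 0; -0.1 0 0 0 0; -1 0 0 0 0; -1 0 0 0 0; -1 0 0 0 0; -1 0 0 -0.1 0; -1 0 0 -0.3 0; -1 0 0 -0.6 0; -1 0 0 -0.8 0; -1 0 0 -0.8 0; -1 0 0 0 0; -1 0 0.8 0 0; -1 0 0.9 0 0; -1 0 0.9 0 0; -1 0 0.9 0 0; -1 0 0.9 0 0; -1 0 0.5 0 0; -1 0 0 0 0; -1 0 0 0 0"
  force: 5

```text
time: 44.5
position: [552.0, -2.3, 298.3]
tcp_rot: [-0.0, -0.037, 0.999, -0.0]
force: [0.1, 0.3, -0.3]
gripper_width: 1.001
finger_force: 0.0
```

Run:
```python
from gf import *
st()
C=np.array([552.9,-296.3]); c,s=np.cos(.0735),np.sin(.0735)
for n in("top","scene"):
    G=gimg(np.mean([robot.capture(n).astype(np.float32) for _ in range(4)],0))
    for nm,L,p0,yw in(("cap z210",circ(20,210),[567,-197,0],False),("sun z94",rect(30,21,94),[511,-200,.0735+np.pi/2],True),("pump z130",circ(15,130),[511,-200,0],False),("case z82",rect(57,96.5,82),[556,-329,.073],True)):
        x,f=gfit(G,n,L,p0,yw); d=x[:2]-C; print(n,nm,x,f,"crate xy",np.round([d[0]*c+d[1]*s,-d[0]*s+d[1]*c],1))
```

```text
t 44.5 pos [552.   -2.3 298.3] yaw_y 94.21 z [-0.    -0.001 -1.   ] j [ 0.6   0.47 -0.9   1.72  0.4   1.15  1.22] w 88.1 ff 0.0 F [ 0.1  0.3 -0.3]
top cap z210 [ 515.106 -139.557] -112.6 crate xy [-26.2 159.1]
top sun z94 [ 510.967 -201.017    1.66 ] -191.8 crate xy [-34.8  98.1]
top pump z130 [ 511.83  -197.457] -165.6 crate xy [-33.7 101.6]
top case z82 [ 561.93  -321.799    0.649] -64.5 crate xy [  7.1 -26.1]
scene cap z210 [ 570.384 -194.176] -128.3 crate xy [ 24.9 100.6]
scene sun z94 [ 513.937 -202.361    1.631] -143.5 crate xy [-32.   96.5]
scene pump z130 [ 513.373 -202.956] -177.1 crate xy [-32.6  96. ]
scene case z82 [ 5.58571e+02 -3.33932e+02  9.80000e-02] -92.7 crate xy [  2.9 -37.9]
```

```bash
python3 -c "
from plant import robot
print(robot.hand_in())"
```

```text
the job is handed in; nothing more can be done
None
```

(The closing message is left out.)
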